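# Weigh the bearing block from the back of the rack

## Task

The printed bearing block at the back of the plywood rack has to be weighed: first clear the jar and the bottle in front of it out of the rack to stand upright on the cutting mat, and lay the gear that was left on the scale's pan flat in the empty white tray, then take the block out and stand it on its base in the middle of the pan. Once it is there, put the jar and the bottle back upright, each exactly on the spot where it stood, but now turned so that its label faces squarely out of the rack's low front. Tip nothing over and leave the stepper motor and the printed sleeve on the bench where they are.

Things in the scene. Friction and masses are not known exactly. Their poses are not given: they have to be found in the camera images.
- rack: Fixed plywood rack, open top. Origin on the bench under the middle of the rear wall's inner face; the inside runs to x = -166 mm (front), 216 mm wide (y), floor top at z = 6 mm. Walls 6 mm thick: rear 80 mm high, sides 40 (70 in the rear 50 mm), front lip 16. Block near x = -62, y = 0; jar and bottle side by side before it near x = -120, y = +-47 mm, either one left. Front, label side: -x.
- mat: Fixed green cutting mat with a pale grid lying on the bench, 260 mm (x) by 150 mm (y), 3 mm thick, empty. Origin at the centre of its underside; its top is at z = 3 mm.
- scale: Fixed grey bench scale with a square steel pan, 130 x 130 mm, whose flat top is at z = 44 mm. Origin on the bench under the middle of the pan. The body, 160 mm wide (y) and 30 mm high, runs from x = -116 mm (the display end) to +80 mm.
- tray: Fixed shallow white plastic tray, open on top, 140 x 140 mm, walls 3 mm thick and 22 mm high, floor 3 mm thick, empty. Origin at the centre of its underside.
- jar: Round pale jar, black screw lid of the same width: diameter 60 mm, height 100 mm, about 0.2 kg. Origin at the centre of its underside, z up. A paper label covers its -x side; a 16 mm wide paper strip runs from the label up over the lid to its centre, so from above the strip points to the label side. The label faces out of the rack when its x axis points as the rack's.
- bottle: Slim round dark grey bottle: diameter 48 mm, straight up to 106 mm, then a white flip-top cap, diameter 38 mm; height 132 mm, about 0.2 kg. Origin at the centre of its underside, z up. A paper label covers its -x side; the cap's pouring lip juts out 10 mm on that same side. The label faces out of the rack when its x axis points as the rack's.
- block: White 3D-printed bearing block standing on its base, 0.09 kg: base 36 mm (x) by 110 mm (y), 10 mm high; on it a round-topped housing 30 mm thick (x, flat faces), 52 mm wide (y), top at 58 mm, with a steel bearing in it. Origin at the centre of its underside, z up. Grip it across the 30 mm.
- gear: White 3D-printed gear lying flat on the scale's pan at the start, about 0.05 kg: toothed disc of 64 mm diameter over the teeth, 14 mm thick, with a hub of 28 mm diameter that rises from it to 40 mm height. Origin at the centre of its underside, z up along the hub.
- motor: Bystander, to be left alone: stepper motor, black and silver, 42 x 42 mm and 38 mm high with a shaft on top to 60 mm. Origin at the centre of its underside.
- sleeve: Bystander, to be left alone: white 3D-printed sleeve (open cup), diameter 40 mm, 64 mm high. Origin at the centre of its underside.

How it is judged:
By the outcome, as a careful person would: the job done as asked, in the order asked, and still so for the second after the job is handed in, with the robot touching nothing.
It also fails if it takes over 138 s, if anything falls off the work surface, if the arm or the gripper's body presses on something with over 40 N, if the wrist force passes 120 N, or if a joint passes its speed limit or range.

## Robot

A 6-joint arm with a two-finger parallel gripper is mounted at the origin on the work surface. World frame = base frame: x ahead of the robot, y to its left, z up, the work surface at z = 0. Lengths are in m, angles in rad, forces in N, time in s.
With the tool pointing down it reaches from about 0.35 to 0.925 m from the base axis. Payload 6.4 kg.
Tool frame: the origin (TCP) lies at the very end of the fingers, on their centre line; the grasp point (between the pads) lies 19 mm behind it; z points along the fingers, y is the line along which they close (so a half turn about z gives the same grasp; the last joint's range is limited). The gripper opens to 85 mm and grips with 20 to 120 N. Pads are 22 mm wide; open, the fingers measure 114 mm over their backs; the gripper's body (76 mm by 85 mm) begins 54 mm behind the grasp point. The pads swing forward as they close: fully open they stand 13 mm farther back than shut.
Start: joints at [1.056, 0.245, 1.558, -0, 1.339, -0.174], TCP at [0.217, 0.613, 0.231] pointing down, gripper open.
Joint ranges: [-3.13, 3.13], [-1.02, 2.26], [0.13, 2.54], [-0.95, 4.09], [0.21, 2.88], [-2.74, 2.74]. Speed limits (rad/s): [2.57, 2.57, 3.14, 3.14, 3.14, 3.14].

## Interface

Orientations are given as a rotation vector (axis times angle).
In Python, from cell import env gives the robot as it stands.
- The arm moves only by the tool move_arm, never from a script. Its argument "moves" is a list of rows, each an object of numbers: "dx", "dy", "dz": the shift along the tool's x, y, z scaled (see below); "ax", "ay", "az": the turn, a rotation vector about the tool's x, y, z scaled (see below). In form: [{"dx": .., "dy": .., "dz": .., "ax": .., "ay": .., "az": ..}, ...]. A call has 1 to 8 rows; each row is the pose to reach, as a shift and turn from the pose commanded when the call began, along the tool's axes at that moment, turning the shorter way round; what a row does not reach only later rows make up. The controller multiplies each number of a shift by 1 m and each number of a turn by pi rad. A row lasts 1/12 s, in which the tool goes at most 41.7 mm and 7.16 degrees, less where a joint would pass 70% of its speed; a pose out of reach is approached as far as the arm can. A call with a number of a shift or a turn outside -1 to 1 is refused whole. A call with a gripper value outside its range is refused whole. "fingers" is the opening, from 0 (shut) to 1 (fully open), set as the call begins (left out, the last holds). The fingers move at their own pace and stop on an object; "squeeze" is the grip in N (left out, the last holds). Time passes only in rows, so rows that repeat a pose let the fingers close. It gives the time, the measured TCP pose, the force, the opening and the grip force at its end, in the units of the state.
- env.read_state(): the state, without advancing time (a new reading comes with each control period).
- env.camera(name): name is "scene" or "top"; returns the picture (384x512x3 uint8, blue, green, red); there is no depth.
- env.get_calibration(name): a dict with "intrinsics" (3x3 intrinsics, pixels), "eye" and "rotation" of the camera in the world. Camera axes: x right, y up, looking along -z (the intrinsics and any distortion apply to the point x, -y, -z); pixel columns grow to the right and rows downward; lengths in m; the calibration is good to about 2 mm. A picture is of the moment at which its call begins. get_calibration takes no time and is no camera call.
- env.close_job(): hands the job in; it is judged then, once.
Trained networks look in the newest picture that a camera, given by its name, has taken for a name from the list of things; names that differ only in an ending like _2 or _b are one class to them, and where a whole thing is asked for, a point or a joint stands for the part that bears it (a point fixed in the world has none). Each returns a list of dicts, best first, with "score" (0 to 1); they miss things now and then, are a little off and sometimes report something else, mostly with a low value. They report only what shows in the picture. A call takes as long as a camera call.
- env.search_frame(camera, name): "bbox" ([centre column, centre row, width, height] as shares, 0 to 1, of the picture: columns of its width, rows of its height, round what is visible of it).
The state is a dict: "time": time; "joints": joint angles; "joint_velocities": joint speeds; "joint_efforts": joint torques, N m; "eef_pos": TCP position; "eef_rot": TCP orientation; "force": force on the tool from outside, world axes, zero at the start; "ft_torque": the same for the moment, N m; "grip_width": finger opening in m; "gripper_force": force on a finger pad.
Only numpy, scipy, OpenCV 4.12 (cv2) and the standard library are available. Lean on these libraries where they do the work, as an engineer would, in place of code of your own. Each camera call takes 0.05 s, during which the arm holds its last target. There are 200 camera calls.

## Working session

There is one attempt and no reset: what is moved stays moved. The work goes in short steps, Python scripts to look and compute and a tool call to move; the robot and the scene stay as the last step left them, time stands still between calls to the robot, and variables do not carry over. Pictures are saved under pics/ and viewed, at most 14 in all, crops included, and the job is handed in when it is done.

Besides the shell and the picture viewer there is one more tool, called after "Request:" as name(argument=value, ...) on one line, values as JSON. move_arm: Moves the arm, as the interface text tells. Shifts and turns lie within -1 to 1; 1 stands for 1 m of shift or pi rad of turn. Its arguments: {"type":"object","properties":{"moves":{"type":"array"},"fingers":{"type":"number"},"squeeze":{"type":"number"}},"required":["moves"]}

```bash
ls; mkdir -p pics; python3 - <<'E'
from cell import env
import cv2
s=env.read_state(); print({k:(s[k]) for k in ('time','eef_pos','eef_rot','grip_width')})
for n in('scene','top'):
    im=env.camera(n); cv2.imwrite(f'pics/{n}0.png',im); c=env.get_calibration(n); print(n,c)
E
```

```text
pics
{'time': 0.0, 'eef_pos': array([0.21695051, 0.61212926, 0.23016771]), 'eef_rot': array([-5.32568261e-01, -3.09543397e+00,  2.89192158e-03]), 'grip_width': 0.08548040919615948}
scene {'intrinsics': array([[452.72607651,   0.        , 252.25212304],
       [  0.        , 452.72607651, 190.77880191],
       [  0.        ,   0.        ,   1.        ]]), 'eye': array([1.19317402, 0.2478186 , 1.12642022]), 'rotation': array([0.37569147, 0.53934525, 1.89552601])}
top {'intrinsics': array([[372.46317522,   0.        , 253.80278229],
       [  0.        , 372.46317522, 199.96104816],
       [  0.        ,   0.        ,   1.        ]]), 'eye': array([ 0.41578991, -0.02297977,  1.08707703]), 'rotation': array([ 0.12752986, -0.09341545, -1.56785459])}
```

View pics/scene0.png

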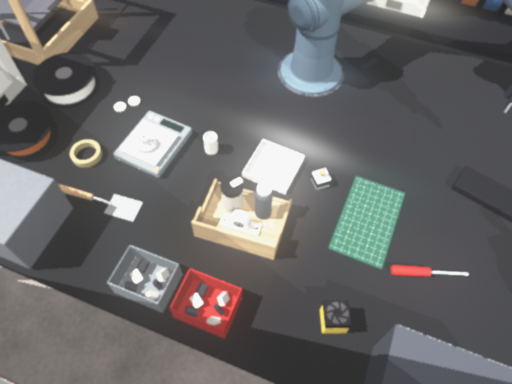

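View pics/top0.png

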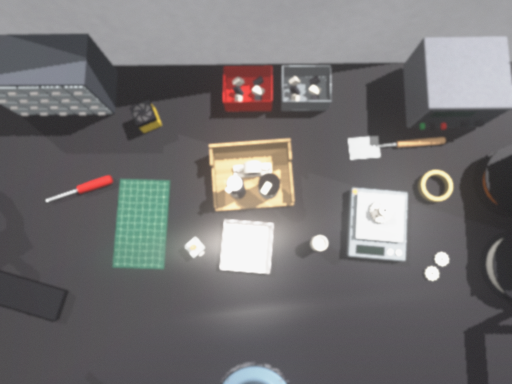

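The scene view shows the rack around (240,218), scale (153,142), tray (273,165), motor (320,178), sleeve (211,143) and mat (368,222). The top view shows the rack around (252,175), tray (247,247), scale (378,225) and mat (142,223). Next I'll enlarge the crops.

```bash
cat > h.py <<'E'
import numpy as np, cv2
from scipy.spatial.transform import Rotation as R
from scipy.optimize import least_squares
from cell import env
C={n:env.get_calibration(n) for n in('scene','top')}
def proj(n,P):
    c=C[n]; P=np.atleast_2d(P); q=(P-c['eye'])@R.from_rotvec(c['rotation']).as_matrix()
    q=q*[1,-1,-1]; u=q@c['intrinsics'].T; return u[:,:2]/u[:,2:]
def ray(n,uv,z):
    c=C[n]; d=np.linalg.inv(c['intrinsics'])@[uv[0],uv[1],1]; d=R.from_rotvec(c['rotation']).as_matrix()@(d*[1,-1,-1])
    return c['eye']+d*(z-c['eye'][2])/d[2]
def tri(us,ut):
    f=lambda p:np.r_[proj('scene',p)[0]-us,proj('top',p)[0]-ut]
    r=least_squares(f,[.5,0,.05]); return r.x,np.abs(r.fun).max()
def crop(im,x0,y0,x1,y1,k,name):
    cv2.imwrite('pics/'+name,cv2.resize(im[y0:y1,x0:x1],None,fx=k,fy=k,interpolation=cv2.INTER_CUBIC))
E
python3 - <<'E'
from h import *
s=cv2.imread('pics/scene0.png');t=cv2.imread('pics/top0.png')
print('base',proj('top',[0,0,0]),proj('scene',[0,0,0]))
a=lambda im,x0,y0,w,h,k:cv2.resize(im[y0:y0+h,x0:x0+w],None,fx=k,fy=k,interpolation=cv2.INTER_CUBIC)
cv2.imwrite('pics/c1.png',a(t,200,130,100,100,6)); 
cv2.imwrite('pics/c2.png',a(s,185,165,120,95,6))
cv2.imwrite('pics/c3.png',np.hstack([a(t,340,180,75,90,5),a(s,105,100,85,90,5)[:, :425]]))
E
```

```text
base [[253.76628236 406.3065421 ]] [[310.51377138  72.05062804]]
```

View pics/c1.png

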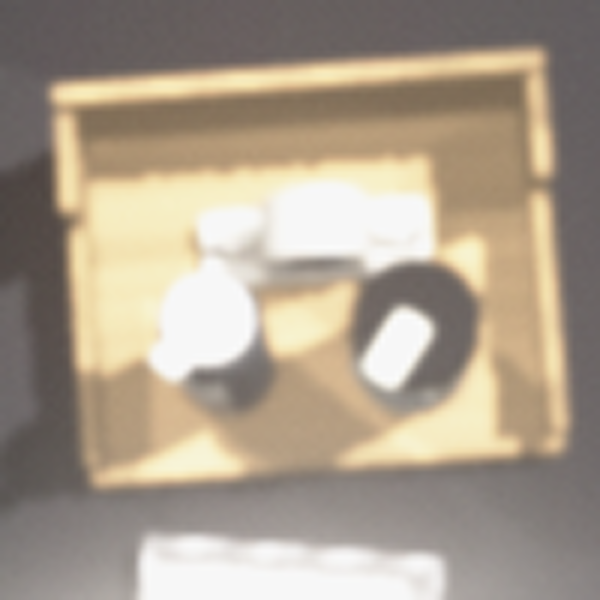

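View pics/c2.png

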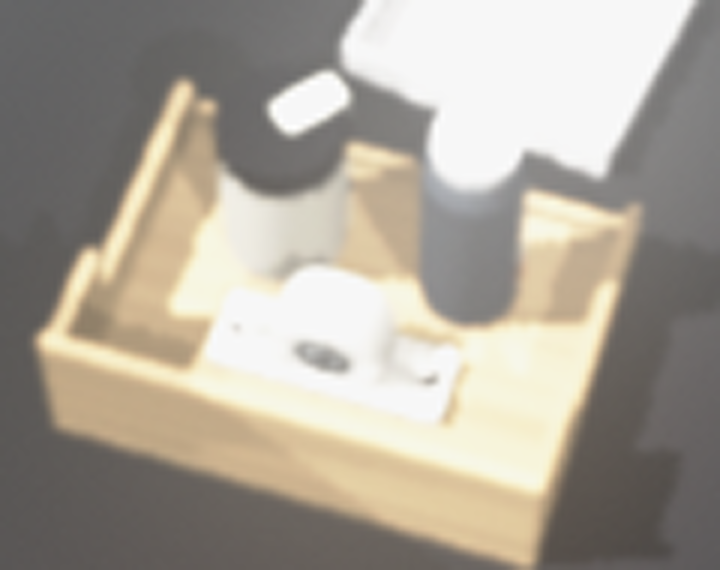

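View pics/c3.png

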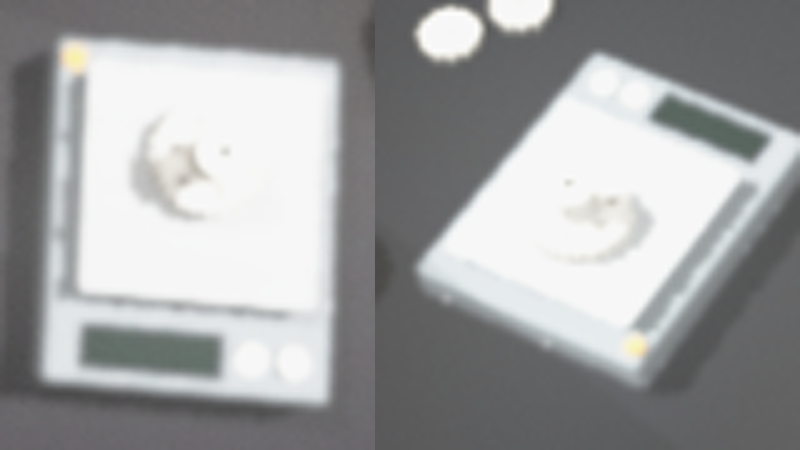

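Top crop: bottle cap near (234,183) with its lip to the lower left, jar lid near (269,184) with the strip also to the lower left, block at (252,167). Scene crop: lid near (232,187), cap (264,189), block (240,221). Gear bore: top (385,210), scene (143.5,136.5).

```bash
cat > m.py <<'E'
from h import *
c=lambda p,o,k:(np.array(p,float)+.5)/k-.5+o
T1=lambda *p:c(p,(200,130),6); S1=lambda *p:c(p,(185,165),6)
T3=lambda *p:c(p,(340,180),5); S3=lambda *p:c(p,(105-0,100),5)
def fit(pts,x0,z=0):  # pts: (cam,uv,local xyz)
    def w(q,l): a=q[2]; return np.array([q[0]+np.cos(a)*l[0]-np.sin(a)*l[1],q[1]+np.sin(a)*l[0]+np.cos(a)*l[1],l[2]])
    f=lambda q:np.concatenate([proj(n,w(q,l))[0]-u for n,u,l in pts])
    r=least_squares(f,x0,loss='soft_l1'); return r.x,np.round(f(r.x).reshape(-1,2),1).tolist()
E
python3 - <<'E'
from m import *
rk=[('top',T1(52,88),(.006,.114,.08)),('top',T1(547,50),(.006,-.114,.08)),('top',T1(92,488),(-.172,.114,.04)),('top',T1(568,452),(-.172,-.114,.04)),
('scene',S1(40,340),(.006,-.114,.08)),('scene',S1(547,490),(.006,.114,.08)),('scene',S1(183,82),(-.172,-.114,.04)),('scene',S1(640,208),(-.172,.114,.04)),('scene',S1(95,250),(-.05,-.114,.07)),('top',T1(545,182),(-.05,-.114,.07))]
print('rack',*fit(rk,[.7,0,0]))
sc=[('top',T3(60,40),(.08,.08,.03)),('top',T3(340,62),(.08,-.08,.03)),('top',T3(40,382),(-.116,.08,.03)),('top',T3(328,405),(-.116,-.08,.03)),
('scene',S3(43,272),(.08,-.08,.03)),('scene',S3(265,385),(.08,.08,.03)),('scene',S3(222,55),(-.116,-.08,.03)),('scene',S3(425,140),(-.116,.08,.03))]
print('scale',*fit(sc,[.5,-.3,0]))
print('gear bore',tri(S3(193,183),T3(225,151)))
print('jar lid c',tri(S1(283,130),T1(417,328)),'bottle cap',tri(S1(476,148),T1(208,320)))
print('jar strip ends top z.1',[ray('top',T1(*p),.1).round(4) for p in((417,315),(378,382))],'scene',[ray('scene',S1(*p),.1).round(4) for p in((280,120),(340,85))])
print('bottle lip',ray('top',T1(168,365),.125), ray('top',T1(208,320),.132))
for n in('scene','top'):
    im=cv2.imread(f'pics/{n}0.png').astype(int); b,g,r=im[...,0],im[...,1],im[...,2]
    m=((g-r>25)&(g>b+5)).astype(np.uint8)
    k,l,st,ct=cv2.connectedComponentsWithStats(cv2.morphologyEx(m,cv2.MORPH_CLOSE,np.ones((5,5))))
    i=1+st[1:,4].argmax(); q=cv2.boxPoints(cv2.minAreaRect(np.argwhere(l==i)[:,::-1].astype(np.float32)))
    print(n,'mat',st[i],[ray(n,p,.003)[:2].round(3).tolist() for p in q])
    m=(im.min(2)>(170)).astype(np.uint8); k,l,st,ct=cv2.connectedComponentsWithStats(m)
    i=l[247,247] if n=='top' else l[165,273]
    q=cv2.boxPoints(cv2.minAreaRect(np.argwhere(l==i)[:,::-1].astype(np.float32)))
    print(n,'tray',st[i],[ray(n,p,.022)[:2].round(3).tolist() for p in q])
    for o in('jar','bottle','block','gear','motor','sleeve'):
        env.camera(n) if o=='jar' else 0
        d=env.search_frame(n,o); print(o,[(np.array(e['bbox'])*[512,384,512,384]).round(1).tolist()+[round(e['score'],2)] for e in d[:2]])
E
```

```text
rack [0.71612021 0.01250966 0.07437205] [[0.0, 0.8], [-1.1, 0.9], [-1.1, -1.1], [-0.2, -1.2], [-0.1, 0.6], [-0.7, -0.1], [0.4, -1.7], [0.6, -2.0], [-1.2, -0.1], [0.7, -0.7]]
scale [ 0.51622698 -0.35127448 -0.08390821] [[-0.6, -0.6], [-0.2, -0.5], [-0.1, -0.1], [0.2, 0.3], [-0.9, -0.1], [-0.3, -2.7], [-0.3, -0.5], [2.1, 0.0]]
gear bore (array([ 0.53042479, -0.35244561,  0.08631671]), np.float64(0.09013050665481614))
jar lid c (array([ 0.59871547, -0.04199112,  0.0963722 ]), np.float64(0.20754046153552963)) bottle cap (array([0.59605533, 0.04929657, 0.13167105]), np.float64(0.09654863853239704))
jar strip ends top z.1 [array([ 0.6042, -0.0425,  0.1   ]), array([ 0.5737, -0.0249,  0.1   ])] scene [array([ 0.5963, -0.0438,  0.1   ]), array([ 0.5687, -0.0261,  0.1   ])]
bottle lip [0.57744345 0.06689237 0.125     ] [0.59607671 0.04903267 0.132     ]
scene mat [ 328  176   77   93 4443] [[0.634, 0.251], [0.366, 0.255], [0.374, 0.422], [0.635, 0.402]]
scene tray [ 242  134   76   64 2839] [[0.522, -0.075], [0.261, -0.029], [0.335, 0.133], [0.579, 0.076]]
jar [[233.7, 193.5, 24.3, 37.0, 0.83]]
bottle [[264.3, 201.3, 21.2, 33.7, 0.69]]
block [[242.2, 222.3, 47.7, 27.7, 0.87]]
gear [[145.9, 141.6, 22.2, 19.2, 0.6]]
motor [[320.5, 179.0, 19.4, 24.8, 0.82]]
sleeve [[214.0, 144.5, 14.1, 22.2, 0.55]]
top mat [ 112  179   58   90 4586] [[0.374, 0.411], [0.641, 0.406], [0.629, 0.25], [0.364, 0.26]]
top tray [ 184  219   92   55 3373] [[0.376, 0.203], [0.524, 0.194], [0.503, -0.064], [0.356, -0.051]]
jar [[267.7, 186.0, 21.7, 25.0, 0.59]]
bottle [[235.4, 188.5, 19.7, 25.8, 0.64], [251.1, 173.6, 83.2, 76.5, 0.19]]
block [[252.9, 169.8, 41.7, 18.3, 0.89], [250.7, 173.1, 88.1, 70.7, 0.39]]
gear [[382.4, 212.0, 27.2, 23.3, 0.56], [317.8, 246.3, 15.1, 15.5, 0.41]]
motor [[195.2, 246.5, 21.2, 18.6, 0.67]]
sleeve [[319.0, 244.5, 15.2, 14.1, 0.73], [380.5, 211.0, 27.1, 21.1, 0.56]]
```

```bash
cat > ov.py <<'E'
from h import *
def W(q,L): a=q[2]; L=np.atleast_2d(L).astype(float); return np.c_[q[0]+np.cos(a)*L[:,0]-np.sin(a)*L[:,1],q[1]+np.sin(a)*L[:,0]+np.cos(a)*L[:,1],L[:,2]]
th=np.linspace(0,2*np.pi,40); circ=lambda r,z:np.c_[r*np.cos(th),r*np.sin(th),z+0*th]
rect=lambda x0,x1,y,z:np.array([[x0,-y,z],[x1,-y,z],[x1,y,z],[x0,y,z],[x0,-y,z]])
M={'rack':[rect(0,.006,.114,.08),rect(-.172,.006,.114,0),np.array([[-.05,-.114,.07],[0,-.114,.07]]),np.array([[-.172,-.114,.04],[-.05,-.114,.04]]),np.array([[-.172,.114,.04],[-.05,.114,.04]]),np.array([[-.172,.108,.016],[-.172,-.108,.016]])],
'jar':[circ(.03,0),circ(.03,.1),np.array([[0,-.008,.1],[-.03,-.008,.1],[-.03,.008,.1],[0,.008,.1],[0,-.008,.1]])],
'bottle':[circ(.024,0),circ(.024,.106),circ(.019,.132),np.array([[0,0,.132],[-.029,0,.132]])],
'block':[rect(-.018,.018,.055,0),rect(-.018,.018,.055,.01),np.array([[-.015,-.026,.01],[-.015,-.026,.032],[-.015,0,.058],[.015,0,.058],[.015,-.026,.032]])],
'gear':[circ(.032,0),circ(.032,.014),circ(.014,.04)],'scale':[rect(-.116,.08,.08,.03),rect(-.065,.065,.065,.044)],
'tray':[rect(-.07,.07,.07,.022),rect(-.067,.067,.067,.003)],'mat':[rect(-.13,.13,.075,.003)],'sleeve':[circ(.02,0),circ(.02,.064)],'motor':[rect(-.021,.021,.021,.038)]}
def draw(n,im,x0,y0,w,h,k,items):
    o=cv2.resize(im[y0:y0+h,x0:x0+w],None,fx=k,fy=k,interpolation=cv2.INTER_CUBIC)
    col=[(0,0,255),(255,0,0),(0,160,0),(200,0,200)]
    for i,(nm,q,z) in enumerate(items):
        for L in M[nm]:
            p=(proj(n,W(q,L)+[0,0,z])-[x0,y0]+.5)*k-.5
            cv2.polylines(o,[np.round(p*8).astype(int).reshape(-1,1,2)],False,col[i%4],1,cv2.LINE_AA,3)
    return o
E
python3 - <<'E'
from ov import *
s=cv2.imread('pics/scene0.png');t=cv2.imread('pics/top0.png')
it=[('rack',(.7161,.0125,.0744),0),('jar',(.5987,-.042,-.51),.006),('bottle',(.596,.0493,-.76),.006),('block',(.654,.008,.0744),.006)]
cv2.imwrite('pics/o1.png',np.hstack([draw('top',t,205,130,95,90,4.2,it)[:378],draw('scene',s,185,165,95,90,4.2,it)[:378]]))
g=[('scale',(.5162,-.3513,-.084),0),('gear',(.5304,-.3524,0),.044),('tray',(.42,.015,-.03),0),('mat',(.503,.33,0.03),0)]
cv2.imwrite('pics/o2.png',np.hstack([draw('top',t,105,170,310,110,2.5,g)[:,:775]]))
E
```

```text
(no output)
```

View pics/o1.png

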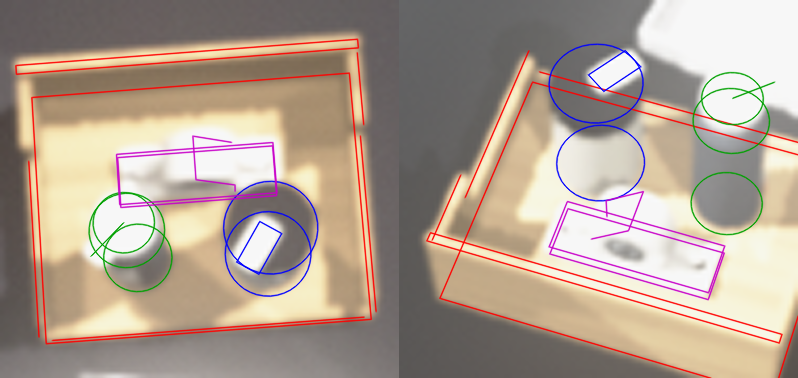

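View pics/o2.png

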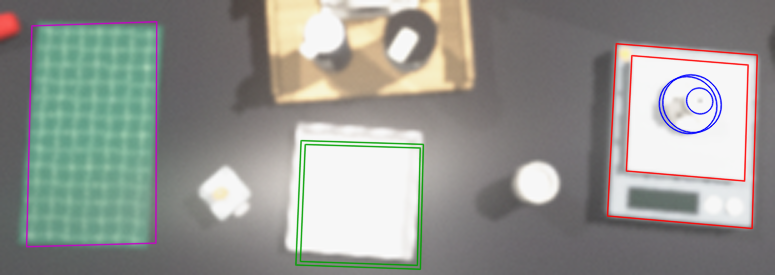

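The overlays fit within a few pixels; the tray and mat need shifting. I'll refine every pose with gradient-based contour fits in both views.

```bash
cat > gf.py <<'E'
from ov import *
from scipy.optimize import minimize, differential_evolution
from scipy.ndimage import map_coordinates
def grads(f,sg=1.0):
    im=cv2.GaussianBlur(cv2.imread(f).astype(np.float32),(0,0),sg)
    return [ (cv2.Sobel(im[...,c],cv2.CV_32F,1,0)/8,cv2.Sobel(im[...,c],cv2.CV_32F,0,1)/8) for c in range(3)]
def dens(p,step=.5):
    out=[];nr=[]
    for a,b in zip(p[:-1],p[1:]):
        L=np.hypot(*(b-a)); k=max(1,int(L/step)); t=(np.arange(k)+.5)/k
        out.append(a+(b-a)*t[:,None]); d=(b-a)/(L+1e-9); nr.append(np.tile([-d[1],d[0]],(k,1)))
    return np.vstack(out),np.vstack(nr)
def sc(G,p):
    x,n=dens(p); s=0
    for gx,gy in G:
        s=s+np.abs(map_coordinates(gx,[x[:,1],x[:,0]],order=1,mode='nearest')*n[:,0]+map_coordinates(gy,[x[:,1],x[:,0]],order=1,mode='nearest')*n[:,1])
    return np.minimum(s,60).mean()
def hull(p): h=cv2.convexHull(p.astype(np.float32))[:,0]; return np.vstack([h,h[:1]])
def contours(nm,n,q,z):
    P=lambda L:proj(n,W(q,L)+[0,0,z])
    if nm=='jar': return [hull(P(np.vstack([circ(.03,0),circ(.03,.1)]))),P(M['jar'][2])]
    if nm=='jarlid': return [P(circ(.03,.1)),P(M['jar'][2]),P(M['jar'][2])]
    if nm=='bottle':return [hull(P(np.vstack([circ(.024,0),circ(.024,.106)]))),hull(P(np.vstack([circ(.019,.112),circ(.019,.132)])))]
    if nm=='lip': return [hull(P(np.vstack([circ(.019,.112),circ(.019,.132),[[-.029,-.006,.13],[-.029,.006,.13],[-.029,-.006,.12],[-.029,.006,.12]]])))]
    if nm=='block': return [hull(P(np.vstack([rect(-.018,.018,.055,0),rect(-.018,.018,.055,.01)])))]
    if nm=='tray': return [hull(P(np.vstack([rect(-.07,.07,.07,0),rect(-.07,.07,.07,.022)])))]
    if nm=='scale': return [P(rect(-.116,.08,.08,.03))]
    return [P(L) for L in M[nm]]
def gfit(nm,files,q0,z,span=(.012,.012,.1)):
    Gs={n:grads(f) for n,f in files.items()}; q0=np.array(q0,float)
    f=lambda q:-np.mean([sc(Gs[n],c) for n in files for c in contours(nm,n,q,z)])
    r=differential_evolution(f,[(a-s,a+s) for a,s in zip(q0,span)],seed=1,maxiter=60,popsize=12,tol=1e-6)
    return r.x.round(4),round(r.fun,1)
E
python3 - <<'E'
from gf import *
F={'scene':'pics/scene0.png','top':'pics/top0.png'}
for nm,q,z,sp in [('rack',(.716,.0125,.074),0,(.012,.012,.06)),('jar',(.5987,-.042,-.51),.006,(.012,.012,.4)),('bottle',(.596,.0493,-.76),.006,(.012,.012,.4)),('lip',(.596,.0493,-.76),.006,(.01,.01,.5)),('block',(.654,.008,.0744),.006,(.012,.012,.15)),
 ('scale',(.5162,-.3513,-.084),0,(.01,.01,.06)),('tray',(.43,.02,-.03),0,(.02,.02,.15)),('mat',(.503,.33,.03),0,(.01,.01,.06)),('gear',(.53,-.352,0),.044,(.015,.015,.01)),('sleeve',(.43,-.17,0),0,(.03,.03,.01))]:
    print(nm,*[x for f in (F,{'top':F['top']},{'scene':F['scene']}) for x in gfit(nm,f,q,z,sp)])
E
```

```text
rack [0.7177 0.0114 0.0705] -48.8 [0.7178 0.0115 0.0728] -52.2 [0.7174 0.011  0.0648] -45.7
jar [ 0.6    -0.0409 -0.5391] -47.4 [ 0.6008 -0.0402 -0.5354] -54.2 [ 0.5968 -0.0441 -0.7662] -42.6
bottle [ 0.5938  0.0483 -0.892 ] -32.7 [ 0.5959  0.0492 -0.4507] -29.0 [ 0.5931  0.0476 -0.7463] -37.4
lip [ 0.5936  0.048  -0.8875] -36.0 [ 0.5955  0.0489 -0.7819] -38.4 [ 0.593   0.0471 -1.039 ] -34.7
block [ 0.666   0.0041 -0.0419] -23.2 [ 0.666   0.0032 -0.0411] -30.6 [0.642  0.0029 0.1422] -18.0
scale [ 0.516  -0.3518 -0.0905] -59.6 [ 0.516  -0.351  -0.0883] -59.8 [ 0.5159 -0.3518 -0.0937] -59.5
tray [ 0.4351  0.0212 -0.0847] -51.6 [ 0.4363  0.021  -0.0791] -54.7 [ 0.4316  0.0202 -0.0791] -54.2
mat [ 0.5017  0.3311 -0.03  ] -38.3 [ 0.5026  0.3312 -0.03  ] -29.7 [ 0.5011  0.3311 -0.03  ] -47.1
gear [ 0.5263 -0.3426  0.01  ] -10.6 [ 0.5263 -0.3422  0.0063] -13.0 [ 0.5347 -0.337   0.0044] -9.1
sleeve [ 0.4437 -0.1805 -0.0011] -47.1 [ 0.4435 -0.1805  0.01  ] -50.9 [ 0.4453 -0.1799  0.0033] -43.4
```

```bash
cat > pl.py <<'E'
import sys,json,numpy as np
# usage: pl.py x,y,z,phi ...   (phi = azimuth of tool y); prints one call per line
S='cmd.json'
def plan(tg,cur):
    for t in tg:
        t=np.array(t,float)
        while True:
            d=t[:3]-cur[:3]; a=(t[3]-cur[3]+np.pi/2)%np.pi-np.pi/2
            k=max(np.linalg.norm(d)/.037,abs(a)/.118,.3); f=min(1,7.5/k); n=int(np.ceil(min(k,7.5)+.5))
            p=cur[3]; loc=np.array([-np.sin(p)*d[0]+np.cos(p)*d[1],np.cos(p)*d[0]+np.sin(p)*d[1],-d[2]])*f
            loc=loc.round(3 if np.linalg.norm(d)>.03 and f<1 else 4); az=round(-a*f/np.pi,4)
            cur=np.r_[cur[0]-np.sin(p)*loc[0]+np.cos(p)*loc[1],cur[1]+np.cos(p)*loc[0]+np.sin(p)*loc[1],cur[2]-loc[2],p-az*np.pi]
            print(n,'x',{k:float(v) for k,v in zip(('dx','dy','dz','az'),(*loc,az)) if v},'->',cur.round(4).tolist())
            if f==1: break
    return cur
if __name__=='__main__':
    try: cur=np.array(json.load(open(S)))
    except OSError: cur=np.array([.217,.613,.231,1.230])
    if sys.argv[1:2]==['j']: from cell import env; s=env.read_state(); print(s['time'],s['eef_pos'].round(4),s['eef_rot'].round(3),s['joints'].round(2),s['force'].round(1),s['gripper_force'],s['grip_width'])
    cur=plan([list(map(float,a.split(','))) for a in sys.argv[1:] if a!='j'],cur); json.dump(cur.tolist(),open(S,'w'))
E
python3 pl.py .594,.048,.231,.72 .594,.048,.078,.72
```

```text
8 x {'dx': -0.222, 'dy': -0.166, 'az': 0.0663} -> [0.3707, 0.3823, 0.231, 1.0217]
8 x {'dx': -0.252, 'dy': -0.116, 'az': 0.0663} -> [0.5252, 0.1519, 0.231, 0.8134]
4 x {'dx': -0.1214, 'dy': -0.0282, 'az': 0.0297} -> [0.594, 0.048, 0.231, 0.7201]
5 x {'dz': 0.153} -> [0.594, 0.048, 0.078, 0.7201]
```

Request:
move_arm(moves=[{"dx":-0.222,"dy":-0.166,"az":0.0663},{"dx":-0.222,"dy":-0.166,"az":0.0663},{"dx":-0.222,"dy":-0.166,"az":0.0663},{"dx":-0.222,"dy":-0.166,"az":0.0663},{"dx":-0.222,"dy":-0.166,"az":0.0663},{"dx":-0.222,"dy":-0.166,"az":0.0663},{"dx":-0.222,"dy":-0.166,"az":0.0663},{"dx":-0.222,"dy":-0.166,"az":0.0663}], fingers=1)

```text
schema error: expected keys dx, dy, dz, ax, ay, az
```

Request:
move_arm(moves=[{"dx":-0.252,"dy":-0.116,"az":0.0663},{"dx":-0.252,"dy":-0.116,"az":0.0663},{"dx":-0.252,"dy":-0.116,"az":0.0663},{"dx":-0.252,"dy":-0.116,"az":0.0663},{"dx":-0.252,"dy":-0.116,"az":0.0663},{"dx":-0.252,"dy":-0.116,"az":0.0663},{"dx":-0.252,"dy":-0.116,"az":0.0663},{"dx":-0.252,"dy":-0.116,"az":0.0663}])

```text
schema error: expected keys dx, dy, dz, ax, ay, az
```

Request:
move_arm(moves=[{"dx":-0.1214,"dy":-0.0282,"az":0.0297},{"dx":-0.1214,"dy":-0.0282,"az":0.0297},{"dx":-0.1214,"dy":-0.0282,"az":0.0297},{"dx":-0.1214,"dy":-0.0282,"az":0.0297},{"dx":-0.1214,"dy":-0.0282,"az":0.0297}])

```text
schema error: expected keys dx, dy, dz, ax, ay, az
```

Request:
move_arm(moves=[{"dx":-0.222,"dy":-0.166,"dz":0,"ax":0,"ay":0,"az":0.0663},{"dx":-0.222,"dy":-0.166,"dz":0,"ax":0,"ay":0,"az":0.0663},{"dx":-0.222,"dy":-0.166,"dz":0,"ax":0,"ay":0,"az":0.0663},{"dx":-0.222,"dy":-0.166,"dz":0,"ax":0,"ay":0,"az":0.0663},{"dx":-0.222,"dy":-0.166,"dz":0,"ax":0,"ay":0,"az":0.0663},{"dx":-0.222,"dy":-0.166,"dz":0,"ax":0,"ay":0,"az":0.0663},{"dx":-0.222,"dy":-0.166,"dz":0,"ax":0,"ay":0,"az":0.0663},{"dx":-0.222,"dy":-0.166,"dz":0,"ax":0,"ay":0,"az":0.0663}], fingers=1)

```text
time: 1.47
eef_pos: [0.3735, 0.3786, 0.2315]
eef_rot: [0.86, 3.02, -0.001]
force: [0.3, -0.2, -0.0]
grip_width: 0.0852
gripper_force: 0.0
```

```bash
python3 - <<'E'
from h import *
for i in range(4):
    s=env.read_state(); print(s['time'],s['eef_pos'].round(4),s['eef_rot'].round(4),s['joint_velocities'].round(3)); env.camera('top')
E
```

```text
1.4667 [0.3735 0.3786 0.2315] [ 8.5960e-01  3.0202e+00 -7.0000e-04] [ 0.074  0.018 -0.02   0.044  0.002  0.061]
1.5167 [0.3724 0.3803 0.2316] [8.5790e-01 3.0218e+00 7.0000e-04] [ 0.058  0.015 -0.014  0.014 -0.001  0.015]
1.5667 [0.3716 0.3814 0.2315] [8.551e-01 3.023e+00 9.000e-04] [ 0.039  0.009 -0.008  0.004 -0.002  0.002]
1.6167 [0.371  0.3821 0.2315] [-8.5260e-01 -3.0236e+00 -7.0000e-04] [ 0.03   0.008 -0.004 -0.    -0.    -0.001]
```

Request:
move_arm(moves=[{"dx":-0.252,"dy":-0.116,"dz":0,"ax":0,"ay":0,"az":0.0663},{"dx":-0.252,"dy":-0.116,"dz":0,"ax":0,"ay":0,"az":0.0663},{"dx":-0.252,"dy":-0.116,"dz":0,"ax":0,"ay":0,"az":0.0663},{"dx":-0.252,"dy":-0.116,"dz":0,"ax":0,"ay":0,"az":0.0663},{"dx":-0.252,"dy":-0.116,"dz":0,"ax":0,"ay":0,"az":0.0663},{"dx":-0.252,"dy":-0.116,"dz":0,"ax":0,"ay":0,"az":0.0663},{"dx":-0.252,"dy":-0.116,"dz":0,"ax":0,"ay":0,"az":0.0663},{"dx":-0.252,"dy":-0.116,"dz":0,"ax":0,"ay":0,"az":0.0663}])

```text
time: 2.33
eef_pos: [0.5277, 0.1489, 0.2314]
eef_rot: [1.166, 2.916, -0.001]
force: [0.4, 0.2, 0.7]
grip_width: 0.0852
gripper_force: 0.0
```

Request:
move_arm(moves=[{"dx":-0.1214,"dy":-0.0282,"dz":0,"ax":0,"ay":0,"az":0.0297},{"dx":-0.1214,"dy":-0.0282,"dz":0,"ax":0,"ay":0,"az":0.0297},{"dx":-0.1214,"dy":-0.0282,"dz":0,"ax":0,"ay":0,"az":0.0297},{"dx":-0.1214,"dy":-0.0282,"dz":0,"ax":0,"ay":0,"az":0.0297},{"dx":-0.1214,"dy":-0.0282,"dz":0,"ax":0,"ay":0,"az":0.0297},{"dx":-0.1214,"dy":-0.0282,"dz":0,"ax":0,"ay":0,"az":0.0297},{"dx":-0.1214,"dy":-0.0282,"dz":0,"ax":0,"ay":0,"az":0.0297}])

```text
time: 2.92
eef_pos: [0.5936, 0.0496, 0.2311]
eef_rot: [-1.292, -2.863, -0.0]
force: [-0.2, 0.2, 0.3]
grip_width: 0.0857
gripper_force: 0.0
```

Request:
move_arm(moves=[{"dx":0,"dy":0,"dz":0.07,"ax":0,"ay":0,"az":0},{"dx":0,"dy":0,"dz":0.07,"ax":0,"ay":0,"az":0},{"dx":0,"dy":0,"dz":0.1,"ax":0,"ay":0,"az":0},{"dx":0,"dy":0,"dz":0.13,"ax":0,"ay":0,"az":0},{"dx":0,"dy":0,"dz":0.153,"ax":0,"ay":0,"az":0},{"dx":0,"dy":0,"dz":0.153,"ax":0,"ay":0,"az":0},{"dx":0,"dy":0,"dz":0.153,"ax":0,"ay":0,"az":0}])

```text
time: 3.5
eef_pos: [0.593, 0.0491, 0.0775]
eef_rot: [-1.292, -2.861, 0.001]
force: [0.4, 0.3, -0.1]
grip_width: 0.0851
gripper_force: 0.0
```

Request:
move_arm(moves=[{"dx":0,"dy":0,"dz":0,"ax":0,"ay":0,"az":0},{"dx":0,"dy":0,"dz":0,"ax":0,"ay":0,"az":0},{"dx":0,"dy":0,"dz":0,"ax":0,"ay":0,"az":0},{"dx":0,"dy":0,"dz":0,"ax":0,"ay":0,"az":0},{"dx":0,"dy":0,"dz":0,"ax":0,"ay":0,"az":0},{"dx":0,"dy":0,"dz":0,"ax":0,"ay":0,"az":0},{"dx":0,"dy":0,"dz":0,"ax":0,"ay":0,"az":0},{"dx":0,"dy":0,"dz":0,"ax":0,"ay":0,"az":0}], fingers=0, squeeze=40)

```text
time: 4.17
eef_pos: [0.596, 0.0476, 0.0807]
eef_rot: [1.295, 2.858, 0.003]
force: [-0.1, 1.0, 6.4]
grip_width: 0.0472
gripper_force: 40.9
```

```bash
python3 pl.py j .594,.048,.215,.72 .54,.331,.215,.72 .54,.331,.076,.72
```

```text
4.1667 [0.596  0.0476 0.0807] [1.295 2.858 0.003] [-0.11  0.3   1.79  0.    1.05 -0.83] [-0.1  1.   6.4] 40.90124845504761 0.047161694625025764
5 x {'dz': -0.137} -> [0.594, 0.048, 0.215, 0.7201]
8 x {'dx': 0.239, 'dy': 0.141} -> [0.5424, 0.3206, 0.215, 0.7201]
1 x {'dx': 0.0094, 'dy': 0.005} -> [0.5399, 0.331, 0.215, 0.7201]
5 x {'dz': 0.139} -> [0.5399, 0.331, 0.076, 0.7201]
```

Request:
move_arm(moves=[{"dx":0,"dy":0,"dz":-0.01,"ax":0,"ay":0,"az":0},{"dx":0,"dy":0,"dz":-0.04,"ax":0,"ay":0,"az":0},{"dx":0,"dy":0,"dz":-0.137,"ax":0,"ay":0,"az":0},{"dx":0,"dy":0,"dz":-0.137,"ax":0,"ay":0,"az":0},{"dx":0,"dy":0,"dz":-0.137,"ax":0,"ay":0,"az":0},{"dx":0,"dy":0,"dz":-0.137,"ax":0,"ay":0,"az":0}])

```text
time: 4.67
eef_pos: [0.5968, 0.0473, 0.2209]
eef_rot: [1.292, 2.853, 0.005]
force: [0.7, 0.2, -1.4]
grip_width: 0.0472
gripper_force: 42.2
```

Request:
move_arm(moves=[{"dx":0.03,"dy":0.018,"dz":0,"ax":0,"ay":0,"az":0},{"dx":0.239,"dy":0.141,"dz":0,"ax":0,"ay":0,"az":0},{"dx":0.239,"dy":0.141,"dz":0,"ax":0,"ay":0,"az":0},{"dx":0.239,"dy":0.141,"dz":0,"ax":0,"ay":0,"az":0},{"dx":0.239,"dy":0.141,"dz":0,"ax":0,"ay":0,"az":0},{"dx":0.239,"dy":0.141,"dz":0,"ax":0,"ay":0,"az":0},{"dx":0.239,"dy":0.141,"dz":0,"ax":0,"ay":0,"az":0},{"dx":0.239,"dy":0.141,"dz":0,"ax":0,"ay":0,"az":0}])

```text
time: 5.33
eef_pos: [0.5389, 0.3251, 0.2116]
eef_rot: [-1.286, -2.861, 0.003]
force: [-0.2, -0.7, -2.8]
grip_width: 0.0467
gripper_force: 42.3
```

Request:
move_arm(moves=[{"dx":0.0094,"dy":0.005,"dz":0,"ax":0,"ay":0,"az":0},{"dx":0.0094,"dy":0.005,"dz":0,"ax":0,"ay":0,"az":0}])

```text
time: 5.5
eef_pos: [0.5386, 0.3313, 0.2126]
eef_rot: [-1.293, -2.859, 0.004]
force: [0.3, -0.6, -1.7]
grip_width: 0.0468
gripper_force: 42.3
```

Request:
move_arm(moves=[{"dx":0,"dy":0,"dz":0.035,"ax":0,"ay":0,"az":0},{"dx":0,"dy":0,"dz":0.07,"ax":0,"ay":0,"az":0},{"dx":0,"dy":0,"dz":0.1,"ax":0,"ay":0,"az":0},{"dx":0,"dy":0,"dz":0.12,"ax":0,"ay":0,"az":0},{"dx":0,"dy":0,"dz":0.133,"ax":0,"ay":0,"az":0},{"dx":0,"dy":0,"dz":0.137,"ax":0,"ay":0,"az":0},{"dx":0,"dy":0,"dz":0.139,"ax":0,"ay":0,"az":0},{"dx":0,"dy":0,"dz":0.139,"ax":0,"ay":0,"az":0}])

```text
time: 6.17
eef_pos: [0.5409, 0.3299, 0.0769]
eef_rot: [1.298, 2.861, 0.0]
force: [0.4, 0.1, -3.9]
grip_width: 0.0471
gripper_force: 42.7
```

Request:
move_arm(moves=[{"dx":0,"dy":0,"dz":0.001,"ax":0,"ay":0,"az":0},{"dx":0,"dy":0,"dz":0.001,"ax":0,"ay":0,"az":0}])

```text
time: 6.33
eef_pos: [0.5411, 0.3303, 0.0767]
eef_rot: [1.297, 2.86, 0.001]
force: [-1.4, -1.4, 4.4]
grip_width: 0.0468
gripper_force: 43.4
```

Contact. Release, rise, then head for the jar.

Request:
move_arm(moves=[{"dx":0,"dy":0,"dz":0,"ax":0,"ay":0,"az":0},{"dx":0,"dy":0,"dz":0,"ax":0,"ay":0,"az":0},{"dx":0,"dy":0,"dz":0,"ax":0,"ay":0,"az":0},{"dx":0,"dy":0,"dz":0,"ax":0,"ay":0,"az":0},{"dx":0,"dy":0,"dz":0,"ax":0,"ay":0,"az":0},{"dx":0,"dy":0,"dz":0,"ax":0,"ay":0,"az":0},{"dx":0,"dy":0,"dz":0,"ax":0,"ay":0,"az":0}], fingers=1)

```text
time: 6.92
eef_pos: [0.5402, 0.3307, 0.0752]
eef_rot: [-1.296, -2.862, -0.0]
force: [-0.9, -0.6, -0.4]
grip_width: 0.0853
gripper_force: 0.0
```

```bash
python3 -c "
import json;json.dump([.5399,.331,.075,.7201],open('cmd.json','w'))"; python3 pl.py j .54,.331,.2,.72 .6,-.041,.2,1.12 .6,-.041,.068,1.12
```

```text
6.9167 [0.5402 0.3307 0.0752] [-1.296 -2.862 -0.   ] [ 0.37  0.38  1.69  0.    1.07 -0.35] [-0.9 -0.6 -0.4] 0.0 0.08533027474966212
4 x {'dx': -0.0001, 'dy': 0.0001, 'dz': -0.125} -> [0.54, 0.331, 0.2, 0.7201]
8 x {'dx': -0.235, 'dy': -0.147, 'az': -0.0937} -> [0.5845, 0.0574, 0.2, 1.0145]
4 x {'dx': -0.0651, 'dy': -0.0754, 'az': -0.0336} -> [0.6, -0.041, 0.2, 1.12]
5 x {'dz': 0.132} -> [0.6, -0.041, 0.068, 1.12]
```

Request:
move_arm(moves=[{"dx":0,"dy":0,"dz":-0.125,"ax":0,"ay":0,"az":0},{"dx":0,"dy":0,"dz":-0.125,"ax":0,"ay":0,"az":0},{"dx":0,"dy":0,"dz":-0.125,"ax":0,"ay":0,"az":0},{"dx":0,"dy":0,"dz":-0.125,"ax":0,"ay":0,"az":0},{"dx":0,"dy":0,"dz":-0.125,"ax":0,"ay":0,"az":0}])

```text
time: 7.33
eef_pos: [0.5422, 0.3315, 0.2044]
eef_rot: [1.294, 2.857, 0.009]
force: [-0.1, -0.3, -0.7]
grip_width: 0.0855
gripper_force: 0.0
```

Request:
move_arm(moves=[{"dx":-0.235,"dy":-0.147,"dz":0,"ax":0,"ay":0,"az":-0.0937},{"dx":-0.235,"dy":-0.147,"dz":0,"ax":0,"ay":0,"az":-0.0937},{"dx":-0.235,"dy":-0.147,"dz":0,"ax":0,"ay":0,"az":-0.0937},{"dx":-0.235,"dy":-0.147,"dz":0,"ax":0,"ay":0,"az":-0.0937},{"dx":-0.235,"dy":-0.147,"dz":0,"ax":0,"ay":0,"az":-0.0937},{"dx":-0.235,"dy":-0.147,"dz":0,"ax":0,"ay":0,"az":-0.0937},{"dx":-0.235,"dy":-0.147,"dz":0,"ax":0,"ay":0,"az":-0.0937},{"dx":-0.235,"dy":-0.147,"dz":0,"ax":0,"ay":0,"az":-0.0937}])

```text
time: 8.0
eef_pos: [0.5844, 0.0519, 0.1982]
eef_rot: [-0.871, -3.016, 0.003]
force: [0.1, 0.1, 0.5]
grip_width: 0.0853
gripper_force: 0.0
```

Request:
move_arm(moves=[{"dx":-0.0651,"dy":-0.0754,"dz":0,"ax":0,"ay":0,"az":-0.0336},{"dx":-0.0651,"dy":-0.0754,"dz":0,"ax":0,"ay":0,"az":-0.0336},{"dx":-0.0651,"dy":-0.0754,"dz":0,"ax":0,"ay":0,"az":-0.0336},{"dx":-0.0651,"dy":-0.0754,"dz":0,"ax":0,"ay":0,"az":-0.0336},{"dx":-0.0651,"dy":-0.0754,"dz":0,"ax":0,"ay":0,"az":-0.0336},{"dx":-0.0651,"dy":-0.0754,"dz":0,"ax":0,"ay":0,"az":-0.0336}])

```text
time: 8.5
eef_pos: [0.5994, -0.0402, 0.1989]
eef_rot: [-0.7, -3.06, -0.001]
force: [-0.2, 0.3, 0.2]
grip_width: 0.0857
gripper_force: 0.0
```

Request:
move_arm(moves=[{"dx":0,"dy":0,"dz":0.03,"ax":0,"ay":0,"az":0},{"dx":0,"dy":0,"dz":0.06,"ax":0,"ay":0,"az":0},{"dx":0,"dy":0,"dz":0.09,"ax":0,"ay":0,"az":0},{"dx":0,"dy":0,"dz":0.115,"ax":0,"ay":0,"az":0},{"dx":0,"dy":0,"dz":0.128,"ax":0,"ay":0,"az":0},{"dx":0,"dy":0,"dz":0.132,"ax":0,"ay":0,"az":0},{"dx":0,"dy":0,"dz":0.132,"ax":0,"ay":0,"az":0}])

```text
time: 9.08
eef_pos: [0.5996, -0.0403, 0.0675]
eef_rot: [-0.7, -3.061, -0.0]
force: [0.6, -0.3, 1.2]
grip_width: 0.0857
gripper_force: 0.0
```

Request:
move_arm(moves=[{"dx":0,"dy":0,"dz":0,"ax":0,"ay":0,"az":0},{"dx":0,"dy":0,"dz":0,"ax":0,"ay":0,"az":0},{"dx":0,"dy":0,"dz":0,"ax":0,"ay":0,"az":0},{"dx":0,"dy":0,"dz":0,"ax":0,"ay":0,"az":0},{"dx":0,"dy":0,"dz":0,"ax":0,"ay":0,"az":0},{"dx":0,"dy":0,"dz":0,"ax":0,"ay":0,"az":0},{"dx":0,"dy":0,"dz":0,"ax":0,"ay":0,"az":0},{"dx":0,"dy":0,"dz":0,"ax":0,"ay":0,"az":0}], fingers=0, squeeze=40)

```text
time: 9.75
eef_pos: [0.6019, -0.0416, 0.0707]
eef_rot: [0.701, 3.058, 0.0]
force: [0.2, 1.9, 6.5]
grip_width: 0.0588
gripper_force: 43.7
```

```bash
python3 pl.py j .6,-.041,.2,1.12 .43,.331,.2,1.12 .43,.331,.0655,1.12
```

```text
9.75 [ 0.6019 -0.0416  0.0707] [0.701 3.058 0.   ] [-0.26  0.33  1.78  0.    1.03 -1.38] [0.2 1.9 6.5] 43.74146640300751 0.05876314461858086
5 x {'dz': -0.132} -> [0.6, -0.041, 0.2, 1.12]
8 x {'dx': 0.214, 'dy': 0.177} -> [0.4845, 0.2115, 0.2, 1.12]
5 x {'dx': 0.1011, 'dy': 0.0838} -> [0.43, 0.331, 0.2, 1.12]
5 x {'dz': 0.1345} -> [0.43, 0.331, 0.0655, 1.12]
```

Request:
move_arm(moves=[{"dx":0,"dy":0,"dz":-0.01,"ax":0,"ay":0,"az":0},{"dx":0,"dy":0,"dz":-0.04,"ax":0,"ay":0,"az":0},{"dx":0,"dy":0,"dz":-0.132,"ax":0,"ay":0,"az":0},{"dx":0,"dy":0,"dz":-0.132,"ax":0,"ay":0,"az":0},{"dx":0,"dy":0,"dz":-0.132,"ax":0,"ay":0,"az":0},{"dx":0,"dy":0,"dz":-0.132,"ax":0,"ay":0,"az":0}])

```text
time: 10.25
eef_pos: [0.6024, -0.0421, 0.2055]
eef_rot: [0.7, 3.053, -0.001]
force: [0.8, -0.3, -2.2]
grip_width: 0.0588
gripper_force: 44.4
```

Request:
move_arm(moves=[{"dx":0.02,"dy":0.016,"dz":0,"ax":0,"ay":0,"az":0},{"dx":0.214,"dy":0.177,"dz":0,"ax":0,"ay":0,"az":0},{"dx":0.214,"dy":0.177,"dz":0,"ax":0,"ay":0,"az":0},{"dx":0.214,"dy":0.177,"dz":0,"ax":0,"ay":0,"az":0},{"dx":0.214,"dy":0.177,"dz":0,"ax":0,"ay":0,"az":0},{"dx":0.214,"dy":0.177,"dz":0,"ax":0,"ay":0,"az":0},{"dx":0.214,"dy":0.177,"dz":0,"ax":0,"ay":0,"az":0},{"dx":0.214,"dy":0.177,"dz":0,"ax":0,"ay":0,"az":0}])

```text
time: 10.92
eef_pos: [0.4797, 0.2158, 0.1974]
eef_rot: [-0.691, -3.058, 0.001]
force: [0.2, -0.3, -3.1]
grip_width: 0.059
gripper_force: 44.4
```

```bash
python3 pl.py j
```

```text
10.9167 [0.4797 0.2158 0.1974] [-6.910e-01 -3.058e+00  1.000e-03] [ 0.21 -0.01  1.9   0.    1.26 -0.92] [ 0.2 -0.3 -3.1] 44.41863298416138 0.05898907554527375
```

Request:
move_arm(moves=[{"dx":0.1011,"dy":0.0838,"dz":0,"ax":0,"ay":0,"az":0},{"dx":0.1011,"dy":0.0838,"dz":0,"ax":0,"ay":0,"az":0},{"dx":0.1011,"dy":0.0838,"dz":0,"ax":0,"ay":0,"az":0},{"dx":0.1011,"dy":0.0838,"dz":0,"ax":0,"ay":0,"az":0},{"dx":0.1011,"dy":0.0838,"dz":0,"ax":0,"ay":0,"az":0},{"dx":0.1011,"dy":0.0838,"dz":0,"ax":0,"ay":0,"az":0}])

```text
time: 11.42
eef_pos: [0.4291, 0.33, 0.1984]
eef_rot: [-0.7, -3.06, 0.004]
force: [0.2, -0.3, -2.2]
grip_width: 0.0592
gripper_force: 44.8
```

Request:
move_arm(moves=[{"dx":0,"dy":0,"dz":0.035,"ax":0,"ay":0,"az":0},{"dx":0,"dy":0,"dz":0.07,"ax":0,"ay":0,"az":0},{"dx":0,"dy":0,"dz":0.1,"ax":0,"ay":0,"az":0},{"dx":0,"dy":0,"dz":0.12,"ax":0,"ay":0,"az":0},{"dx":0,"dy":0,"dz":0.129,"ax":0,"ay":0,"az":0},{"dx":0,"dy":0,"dz":0.132,"ax":0,"ay":0,"az":0},{"dx":0,"dy":0,"dz":0.1335,"ax":0,"ay":0,"az":0},{"dx":0,"dy":0,"dz":0.1345,"ax":0,"ay":0,"az":0}])

```text
time: 12.08
eef_pos: [0.4306, 0.3291, 0.0675]
eef_rot: [-0.704, -3.06, 0.005]
force: [-8.5, -6.3, 17.2]
grip_width: 0.0591
gripper_force: 46.8
```

Request:
move_arm(moves=[{"dx":0,"dy":0,"dz":0,"ax":0,"ay":0,"az":0},{"dx":0,"dy":0,"dz":0,"ax":0,"ay":0,"az":0},{"dx":0,"dy":0,"dz":0,"ax":0,"ay":0,"az":0},{"dx":0,"dy":0,"dz":0,"ax":0,"ay":0,"az":0},{"dx":0,"dy":0,"dz":0,"ax":0,"ay":0,"az":0},{"dx":0,"dy":0,"dz":0,"ax":0,"ay":0,"az":0}], fingers=1)

```text
time: 12.58
eef_pos: [0.4303, 0.3306, 0.0658]
eef_rot: [0.702, 3.062, 0.0]
force: [0.5, 0.5, -0.6]
grip_width: 0.0852
gripper_force: 0.0
```

```bash
python3 pl.py j .43,.331,.2,1.12 .53,-.352,.2,.75 .53,-.352,.0625,.75
```

```text
12.5833 [0.4303 0.3306 0.0658] [0.702 3.062 0.   ] [ 0.45  0.21  1.93 -0.    1.   -0.67] [ 0.5  0.5 -0.6] 0.0 0.08521978467211198
5 x {'dz': -0.1345} -> [0.43, 0.331, 0.2, 1.12]
8 x {'dx': -0.156, 'dy': -0.23, 'az': 0.0473} -> [0.4702, 0.056, 0.2, 0.9714]
8 x {'dx': -0.188, 'dy': -0.204, 'az': 0.0474} -> [0.5103, -0.2185, 0.2, 0.8225]
5 x {'dx': -0.1053, 'dy': -0.0845, 'az': 0.0231} -> [0.53, -0.352, 0.2, 0.7499]
5 x {'dz': 0.1375} -> [0.53, -0.352, 0.0625, 0.7499]
```

Request:
move_arm(moves=[{"dx":0,"dy":0,"dz":-0.1345,"ax":0,"ay":0,"az":0},{"dx":0,"dy":0,"dz":-0.1345,"ax":0,"ay":0,"az":0},{"dx":0,"dy":0,"dz":-0.1345,"ax":0,"ay":0,"az":0},{"dx":0,"dy":0,"dz":-0.1345,"ax":0,"ay":0,"az":0},{"dx":0,"dy":0,"dz":-0.1345,"ax":0,"ay":0,"az":0}])

```text
time: 13.0
eef_pos: [0.4326, 0.3319, 0.2053]
eef_rot: [0.7, 3.055, 0.009]
force: [-0.1, 1.1, -0.4]
grip_width: 0.0855
gripper_force: 0.0
```

Request:
move_arm(moves=[{"dx":-0.156,"dy":-0.23,"dz":0,"ax":0,"ay":0,"az":0.0473},{"dx":-0.156,"dy":-0.23,"dz":0,"ax":0,"ay":0,"az":0.0473},{"dx":-0.156,"dy":-0.23,"dz":0,"ax":0,"ay":0,"az":0.0473},{"dx":-0.156,"dy":-0.23,"dz":0,"ax":0,"ay":0,"az":0.0473},{"dx":-0.156,"dy":-0.23,"dz":0,"ax":0,"ay":0,"az":0.0473},{"dx":-0.156,"dy":-0.23,"dz":0,"ax":0,"ay":0,"az":0.0473},{"dx":-0.156,"dy":-0.23,"dz":0,"ax":0,"ay":0,"az":0.0473},{"dx":-0.156,"dy":-0.23,"dz":0,"ax":0,"ay":0,"az":0.0473}])

```text
time: 13.67
eef_pos: [0.4701, 0.0516, 0.1987]
eef_rot: [-0.936, -2.997, 0.003]
force: [0.4, -0.3, -0.8]
grip_width: 0.0854
gripper_force: 0.0
```

Request:
move_arm(moves=[{"dx":-0.188,"dy":-0.204,"dz":0,"ax":0,"ay":0,"az":0.0474},{"dx":-0.188,"dy":-0.204,"dz":0,"ax":0,"ay":0,"az":0.0474},{"dx":-0.188,"dy":-0.204,"dz":0,"ax":0,"ay":0,"az":0.0474},{"dx":-0.188,"dy":-0.204,"dz":0,"ax":0,"ay":0,"az":0.0474},{"dx":-0.188,"dy":-0.204,"dz":0,"ax":0,"ay":0,"az":0.0474},{"dx":-0.188,"dy":-0.204,"dz":0,"ax":0,"ay":0,"az":0.0474},{"dx":-0.188,"dy":-0.204,"dz":0,"ax":0,"ay":0,"az":0.0474},{"dx":-0.188,"dy":-0.204,"dz":0,"ax":0,"ay":0,"az":0.0474}])

```text
time: 14.33
eef_pos: [0.5104, -0.2227, 0.1987]
eef_rot: [-1.154, -2.92, 0.001]
force: [0.3, -0.2, -0.1]
grip_width: 0.0854
gripper_force: 0.0
```

```bash
python3 - <<'E'
from gf import *
for n in C: cv2.imwrite(f'pics/{n}1.png',env.camera(n))
F={n:f'pics/{n}1.png' for n in C}
for nm,q in (('jar',(.43,.33,-.54)),('bottle',(.54,.331,-.85)),('lip',(.54,.331,-.85))):
    print(nm,*[x for f in (F,{'top':F['top']},{'scene':F['scene']}) for x in gfit(nm,f,q,.003,(.012,.012,.5))])
t=cv2.imread(F['top']);s=cv2.imread(F['scene'])
cr=lambda im,x,y,w,h,k:cv2.resize(im[y:y+h,x:x+w],None,fx=k,fy=k,interpolation=cv2.INTER_CUBIC)
cv2.imwrite('pics/c4.png',np.vstack([np.hstack([cr(t,115,180,55,50,7),cr(s,335,165,55,50,7)]),np.hstack([cr(t,115,205,55,30,7),cr(s,190,205,55,30,7)])]))
E
```

```text
jar [ 0.429   0.3296 -0.5937] -44.4 [ 0.4293  0.3293 -0.5899] -44.3 [ 0.4301  0.3302 -0.4331] -44.5
bottle [ 0.5388  0.3329 -1.2848] -34.7 [ 0.5423  0.3359 -0.5983] -42.9 [ 0.5351  0.3337 -1.1092] -32.4
lip [ 0.5391  0.3314 -0.6582] -54.7 [ 0.5424  0.3336 -0.7525] -60.0 [ 0.5382  0.3314 -0.7206] -52.4
```

View pics/c4.png

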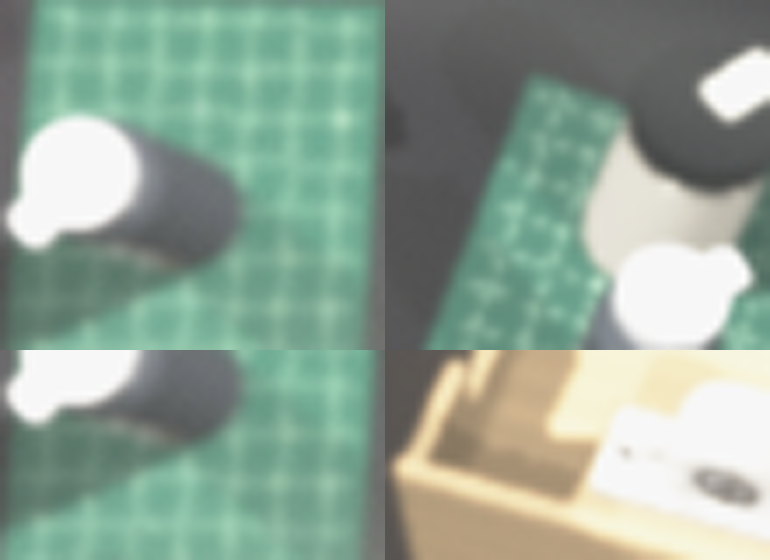

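The picture shows the bottle cap (top 115+80/7, 180+173/7) with its lip to the lower left, upright on the mat; the block stands in the rack at lower right. I'll measure the yaws by rectification.

```bash
cat > yaw.py <<'E'
from h import *
def strip(f,n,x,y,z):  # jar strip yaw on lid plane: returns yaw, blob centroid
    g=np.arange(-.036,.0361,.0005); X,Y=np.meshgrid(x+g,y+g,indexing='ij')
    p=proj(n,np.c_[X.ravel(),Y.ravel(),0*X.ravel()+z]).astype(np.float32)
    im=cv2.remap(cv2.imread(f).min(2),p[:,0].reshape(X.shape),p[:,1].reshape(X.shape),cv2.INTER_CUBIC)
    m=(im>150)&(np.hypot(X-x,Y-y)<.031); k,l,st,ct=cv2.connectedComponentsWithStats(m.astype(np.uint8))
    i=1+st[1:,4].argmax(); P=np.c_[X[l==i],Y[l==i]]; c=P.mean(0); w,v=np.linalg.eigh(np.cov((P-c).T)); d=v[:,1]
    if d@(c-[x,y])>0: d=-d
    return round(float(np.arctan2(d[1],d[0])),3),round(float(np.arctan2(y-c[1],x-c[0])),3),len(P),c.round(4),np.hypot(*(c-[x,y])).round(4),(4*np.sqrt(w/1.333)).round(4)
E
python3 - <<'E'
from yaw import *
for i,x,y,z in ((0,.6,-.041,.106),(1,.4297,.3298,.103)):
    for n in C: print(i,n,strip(f'pics/{n}{i}.png',n,x,y,z))
c=lambda p,o,k:(np.array(p,float)+.5)/k-.5+o
t=lambda *p:c(p,(115,180),7); s=lambda *p:c((p[0]-385,p[1]),(335,165),7)
a,b=tri(s(735,270),t(33,225)),tri(s(672,297),t(80,173)); print(a,b); d=b[0]-a[0]; print('yaw',np.arctan2(d[1],d[0]))
for z in (.122,.128,.135):
  for n,l,k in (('top',t(33,225),t(80,173)),('scene',s(735,270),s(672,297))):
    d=ray(n,k,.135)-ray(n,l,z); print(z,n,np.arctan2(d[1],d[0]).round(3),np.hypot(d[0],d[1]).round(4))
E
python3 pl.py j
```

```text
0 scene (-0.583, -0.482, 3235, array([ 0.5878, -0.0346]), np.float64(0.0138), array([0.0239, 0.033 ]))
0 top (-0.575, -0.585, 3209, array([ 0.5891, -0.0338]), np.float64(0.013), array([0.0226, 0.0346]))
1 scene (-0.574, -0.48, 2854, array([0.4169, 0.3365]), np.float64(0.0144), array([0.0217, 0.0321]))
1 top (-0.58, -0.529, 3215, array([0.4181, 0.3366]), np.float64(0.0134), array([0.0232, 0.0338]))
(array([0.52023336, 0.34898434, 0.13225746]), np.float64(0.599838654734981)) (array([0.53990756, 0.33118316, 0.13284431]), np.float64(0.20421345355310905))
yaw -0.7354596692726515
0.122 top -0.877 0.0281
0.122 scene -0.609 0.0349
0.128 top -0.803 0.0268
0.128 scene -0.667 0.0312
0.135 top -0.707 0.0255
0.135 scene -0.754 0.0272
14.4333 [ 0.5099 -0.2187  0.1985] [-1.149e+00 -2.921e+00 -2.000e-03] [-0.61  0.06  1.83  0.    1.26 -1.43] [-0.8 -0.1 -0.6] 0.0 0.0850743523675483
```

Request:
move_arm(moves=[{"dx":-0.1053,"dy":-0.0845,"dz":0,"ax":0,"ay":0,"az":0.0231},{"dx":-0.1053,"dy":-0.0845,"dz":0,"ax":0,"ay":0,"az":0.0231},{"dx":-0.1053,"dy":-0.0845,"dz":0,"ax":0,"ay":0,"az":0.0231},{"dx":-0.1053,"dy":-0.0845,"dz":0,"ax":0,"ay":0,"az":0.0231},{"dx":-0.1053,"dy":-0.0845,"dz":0,"ax":0,"ay":0,"az":0.0231},{"dx":-0.1053,"dy":-0.0845,"dz":0,"ax":0,"ay":0,"az":0.0231}])

```text
time: 14.93
eef_pos: [0.5301, -0.3505, 0.1992]
eef_rot: [-1.251, -2.879, -0.002]
force: [0.3, 0.7, 0.2]
grip_width: 0.085
gripper_force: 0.0
```

Request:
move_arm(moves=[{"dx":0,"dy":0,"dz":0.035,"ax":0,"ay":0,"az":0},{"dx":0,"dy":0,"dz":0.07,"ax":0,"ay":0,"az":0},{"dx":0,"dy":0,"dz":0.1,"ax":0,"ay":0,"az":0},{"dx":0,"dy":0,"dz":0.12,"ax":0,"ay":0,"az":0},{"dx":0,"dy":0,"dz":0.133,"ax":0,"ay":0,"az":0},{"dx":0,"dy":0,"dz":0.1375,"ax":0,"ay":0,"az":0},{"dx":0,"dy":0,"dz":0.1375,"ax":0,"ay":0,"az":0}])

```text
time: 15.52
eef_pos: [0.5301, -0.3507, 0.0621]
eef_rot: [-1.251, -2.88, -0.001]
force: [-0.6, 1.0, 0.5]
grip_width: 0.0854
gripper_force: 0.0
```

Request:
move_arm(moves=[{"dx":0,"dy":0,"dz":0,"ax":0,"ay":0,"az":0},{"dx":0,"dy":0,"dz":0,"ax":0,"ay":0,"az":0},{"dx":0,"dy":0,"dz":0,"ax":0,"ay":0,"az":0},{"dx":0,"dy":0,"dz":0,"ax":0,"ay":0,"az":0},{"dx":0,"dy":0,"dz":0,"ax":0,"ay":0,"az":0},{"dx":0,"dy":0,"dz":0,"ax":0,"ay":0,"az":0},{"dx":0,"dy":0,"dz":0,"ax":0,"ay":0,"az":0},{"dx":0,"dy":0,"dz":0,"ax":0,"ay":0,"az":0}], fingers=0, squeeze=30)

```text
time: 16.18
eef_pos: [0.5307, -0.353, 0.0639]
eef_rot: [1.253, 2.879, -0.001]
force: [-1.1, 0.0, 6.2]
grip_width: 0.0269
gripper_force: 30.0
```

```bash
python3 pl.py j .53,-.352,.16,.75 .435,.021,.16,.75 .435,.021,.0215,.75
```

```text
16.1833 [ 0.5307 -0.353   0.0639] [ 1.253e+00  2.879e+00 -1.000e-03] [-0.76  0.41  1.68 -0.    1.05 -1.51] [-1.1  0.   6.2] 29.96588408946991 0.026921499711104576
4 x {'dz': -0.0975} -> [0.53, -0.352, 0.16, 0.7499]
8 x {'dx': 0.243, 'dy': 0.133} -> [0.4617, -0.0836, 0.16, 0.7499]
4 x {'dx': 0.0947, 'dy': 0.0517} -> [0.435, 0.0209, 0.16, 0.7499]
5 x {'dz': 0.1385} -> [0.435, 0.0209, 0.0215, 0.7499]
```

Request:
move_arm(moves=[{"dx":0,"dy":0,"dz":-0.01,"ax":0,"ay":0,"az":0},{"dx":0,"dy":0,"dz":-0.04,"ax":0,"ay":0,"az":0},{"dx":0,"dy":0,"dz":-0.0975,"ax":0,"ay":0,"az":0},{"dx":0,"dy":0,"dz":-0.0975,"ax":0,"ay":0,"az":0},{"dx":0,"dy":0,"dz":-0.0975,"ax":0,"ay":0,"az":0}])

```text
time: 16.6
eef_pos: [0.5325, -0.3546, 0.1666]
eef_rot: [1.25, 2.872, -0.005]
force: [-0.1, -0.2, -0.2]
grip_width: 0.0269
gripper_force: 29.6
```

Request:
move_arm(moves=[{"dx":0.035,"dy":0.02,"dz":0,"ax":0,"ay":0,"az":0},{"dx":0.243,"dy":0.133,"dz":0,"ax":0,"ay":0,"az":0},{"dx":0.243,"dy":0.133,"dz":0,"ax":0,"ay":0,"az":0},{"dx":0.243,"dy":0.133,"dz":0,"ax":0,"ay":0,"az":0},{"dx":0.243,"dy":0.133,"dz":0,"ax":0,"ay":0,"az":0},{"dx":0.243,"dy":0.133,"dz":0,"ax":0,"ay":0,"az":0},{"dx":0.243,"dy":0.133,"dz":0,"ax":0,"ay":0,"az":0},{"dx":0.243,"dy":0.133,"dz":0,"ax":0,"ay":0,"az":0}])

```text
time: 17.27
eef_pos: [0.4591, -0.0792, 0.1584]
eef_rot: [-1.245, -2.879, -0.002]
force: [0.8, -0.7, -1.2]
grip_width: 0.0265
gripper_force: 29.7
```

Request:
move_arm(moves=[{"dx":0.0947,"dy":0.0517,"dz":0,"ax":0,"ay":0,"az":0},{"dx":0.0947,"dy":0.0517,"dz":0,"ax":0,"ay":0,"az":0},{"dx":0.0947,"dy":0.0517,"dz":0,"ax":0,"ay":0,"az":0},{"dx":0.0947,"dy":0.0517,"dz":0,"ax":0,"ay":0,"az":0},{"dx":0.0947,"dy":0.0517,"dz":0,"ax":0,"ay":0,"az":0}])

```text
time: 17.68
eef_pos: [0.4345, 0.0212, 0.1596]
eef_rot: [-1.25, -2.881, 0.001]
force: [0.1, 0.4, -0.2]
grip_width: 0.027
gripper_force: 29.8
```

Request:
move_arm(moves=[{"dx":0,"dy":0,"dz":0.035,"ax":0,"ay":0,"az":0},{"dx":0,"dy":0,"dz":0.07,"ax":0,"ay":0,"az":0},{"dx":0,"dy":0,"dz":0.1,"ax":0,"ay":0,"az":0},{"dx":0,"dy":0,"dz":0.12,"ax":0,"ay":0,"az":0},{"dx":0,"dy":0,"dz":0.13,"ax":0,"ay":0,"az":0},{"dx":0,"dy":0,"dz":0.135,"ax":0,"ay":0,"az":0},{"dx":0,"dy":0,"dz":0.137,"ax":0,"ay":0,"az":0},{"dx":0,"dy":0,"dz":0.1385,"ax":0,"ay":0,"az":0}])

```text
time: 18.35
eef_pos: [0.4359, 0.0199, 0.0228]
eef_rot: [1.254, 2.88, -0.001]
force: [-6.1, -0.3, 14.5]
grip_width: 0.0267
gripper_force: 31.1
```

Request:
move_arm(moves=[{"dx":0,"dy":0,"dz":0,"ax":0,"ay":0,"az":0},{"dx":0,"dy":0,"dz":0,"ax":0,"ay":0,"az":0},{"dx":0,"dy":0,"dz":0,"ax":0,"ay":0,"az":0},{"dx":0,"dy":0,"dz":0,"ax":0,"ay":0,"az":0},{"dx":0,"dy":0,"dz":0,"ax":0,"ay":0,"az":0}], fingers=0.75)

```text
time: 18.77
eef_pos: [0.4355, 0.0205, 0.0223]
eef_rot: [1.253, 2.88, 0.0]
force: [-1.1, 0.1, -0.3]
grip_width: 0.0635
gripper_force: 0.0
```

```bash
python3 - <<'E'
from gf import *
F={n:f'pics/{n}1.png' for n in C}
for q in ((.654,.007,.07),(.66,.007,.0)):
    print(*[x for f in (F,{'top':F['top']},{'scene':F['scene']}) for x in gfit('block',f,q,.006,(.015,.015,.2))])
print(gfit('rack',F,(.7177,.0114,.07),0,(.01,.01,.05)))
it=[('rack',(.7177,.0114,.071),0),('block',(.656,.007,.0),.006)]
t=cv2.imread(F['top']);s=cv2.imread(F['scene'])
cv2.imwrite('pics/c5.png',np.hstack([draw('top',t,225,145,55,55,7,it[2:]),draw('scene',s,210,195,55,55,7,it[2:])]))
E
python3 pl.py j .435,.021,.2,.75
```

```text
[0.669  0.0046 0.0724] -26.6 [ 0.669   0.0016 -0.1211] -28.3 [0.669  0.0053 0.0778] -29.4
[0.6736 0.0042 0.0329] -32.1 [0.675  0.0042 0.0329] -30.9 [0.6721 0.005  0.0823] -35.0
(array([0.718 , 0.0103, 0.0679]), np.float64(-52.9))
18.7667 [0.4355 0.0205 0.0223] [1.253 2.88  0.   ] [-0.21  0.07  2.2  -0.    0.87 -0.96] [-1.1  0.1 -0.3] 0.0 0.0635483862147245
6 x {'dz': -0.1785} -> [0.435, 0.0209, 0.2, 0.7499]
```

View pics/c5.png

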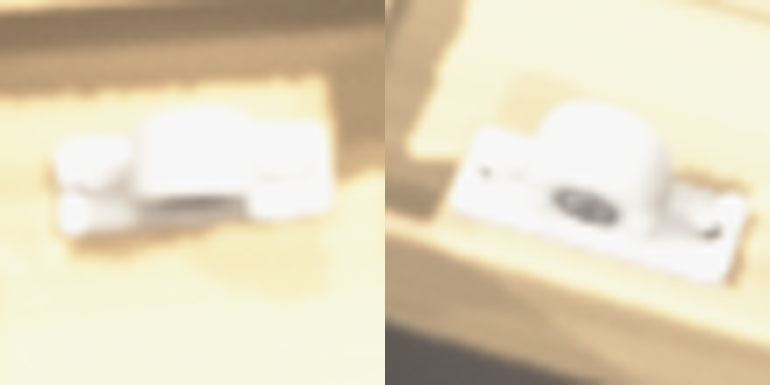

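Crop (top): base corners about (55,140), (330,120), (330,213), (75,235). Crop (scene): base corners about (452,205), (727,282), (745,195), (480,128), bearing at (587,207).

```bash
python3 - <<'E'
from m import *; from ov import *
t=lambda *p:c(p,(225,145),7); s=lambda *p:c((p[0]-385,p[1]),(210,195),7)
tp=[('top',t(55,140),(.018,.055,.016)),('top',t(330,120),(.018,-.055,.016)),('top',t(330,213),(-.018,-.055,.012)),('top',t(75,235),(-.018,.055,.012))]
sp=[('scene',s(450,207),(.018,-.055,.012)),('scene',s(727,282),(.018,.055,.01)),('scene',s(747,195),(-.018,.055,.016)),('scene',s(480,126),(-.018,-.055,.016)),('scene',s(587,207),(.015,0,.038))]
for p in (tp+sp,tp,sp): print(*fit(p,[.66,.005,.05]))
q=fit(tp+sp,[.66,.005,.05])[0]
it=[('block',q,.006)]
cv2.imwrite('pics/c6.png',np.hstack([draw('top',cv2.imread('pics/top1.png'),225,145,55,55,7,it),draw('scene',cv2.imread('pics/scene1.png'),210,195,55,55,7,it)]))
E
```

```text
[0.65556332 0.00487211 0.09403818] [[0.8, 1.5], [-1.3, 0.8], [-0.2, -0.2], [-0.9, 0.2], [0.2, 0.3], [-1.3, 0.1], [-0.5, 0.4], [-0.1, 0.3], [-0.3, 0.0]]
[0.65729307 0.00340014 0.07967852] [[1.3, 0.7], [-0.7, 0.5], [0.3, -0.5], [-0.5, -0.7]]
[0.65462609 0.00555999 0.10195799] [[0.6, 0.2], [-0.8, -0.2], [-0.2, 0.0], [0.2, 0.2], [0.1, -0.2]]
```

View pics/c6.png

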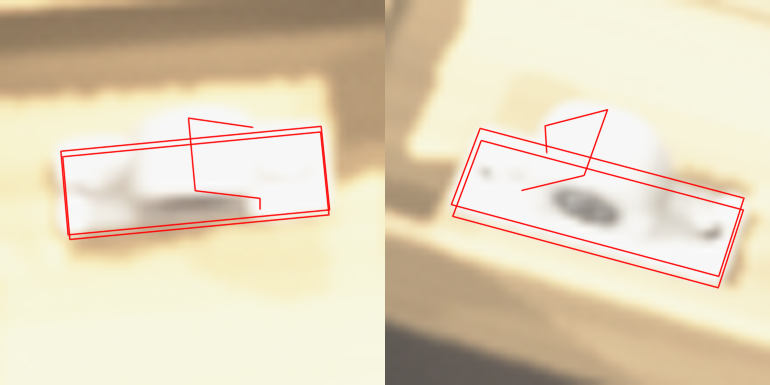

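Request:
move_arm(moves=[{"dx":0,"dy":0,"dz":-0.1785,"ax":0,"ay":0,"az":0},{"dx":0,"dy":0,"dz":-0.1785,"ax":0,"ay":0,"az":0},{"dx":0,"dy":0,"dz":-0.1785,"ax":0,"ay":0,"az":0},{"dx":0,"dy":0,"dz":-0.1785,"ax":0,"ay":0,"az":0},{"dx":0,"dy":0,"dz":-0.1785,"ax":0,"ay":0,"az":0},{"dx":0,"dy":0,"dz":-0.1785,"ax":0,"ay":0,"az":0}])

```text
time: 19.27
eef_pos: [0.4379, 0.0201, 0.2054]
eef_rot: [1.249, 2.872, 0.003]
force: [0.8, 0.2, -0.7]
grip_width: 0.0639
gripper_force: 0.0
```

The overlay matches the block at (.656,.0045), yaw .092. The gear is in the tray, so I'm moving to the block.

```bash
python3 pl.py j .656,.0045,.2,.092 .656,.0045,.032,.092
```

```text
19.2667 [0.4379 0.0201 0.2054] [1.249 2.872 0.003] [-0.21 -0.26  2.11  0.    1.28 -0.96] [ 0.8  0.2 -0.7] 0.0 0.06390102464530895
7 x {'dx': -0.1627, 'dy': 0.1505, 'az': 0.2094} -> [0.656, 0.0045, 0.2, 0.0921]
6 x {'dz': 0.168} -> [0.656, 0.0045, 0.032, 0.0921]
```

Request:
move_arm(moves=[{"dx":-0.1627,"dy":0.1505,"dz":0,"ax":0,"ay":0,"az":0.2094},{"dx":-0.1627,"dy":0.1505,"dz":0,"ax":0,"ay":0,"az":0.2094},{"dx":-0.1627,"dy":0.1505,"dz":0,"ax":0,"ay":0,"az":0.2094},{"dx":-0.1627,"dy":0.1505,"dz":0,"ax":0,"ay":0,"az":0.2094},{"dx":-0.1627,"dy":0.1505,"dz":0,"ax":0,"ay":0,"az":0.2094},{"dx":-0.1627,"dy":0.1505,"dz":0,"ax":0,"ay":0,"az":0.2094},{"dx":-0.1627,"dy":0.1505,"dz":0,"ax":0,"ay":0,"az":0.2094},{"dx":-0.1627,"dy":0.1505,"dz":0,"ax":0,"ay":0,"az":0.2094}], fingers=0.75)

```text
time: 19.93
eef_pos: [0.6552, 0.0042, 0.1978]
eef_rot: [-2.113, -2.32, 0.004]
force: [-0.6, -0.5, -0.7]
grip_width: 0.0641
gripper_force: 0.0
```

Request:
move_arm(moves=[{"dx":0,"dy":0,"dz":0,"ax":0,"ay":0,"az":0},{"dx":0,"dy":0,"dz":0.04,"ax":0,"ay":0,"az":0},{"dx":0,"dy":0,"dz":0.08,"ax":0,"ay":0,"az":0},{"dx":0,"dy":0,"dz":0.115,"ax":0,"ay":0,"az":0},{"dx":0,"dy":0,"dz":0.145,"ax":0,"ay":0,"az":0},{"dx":0,"dy":0,"dz":0.162,"ax":0,"ay":0,"az":0},{"dx":0,"dy":0,"dz":0.168,"ax":0,"ay":0,"az":0},{"dx":0,"dy":0,"dz":0.168,"ax":0,"ay":0,"az":0}])

```text
time: 20.6
eef_pos: [0.6539, 0.0045, 0.0307]
eef_rot: [-2.114, -2.319, 0.003]
force: [-0.6, -0.1, 0.3]
grip_width: 0.0639
gripper_force: 0.0
```

Request:
move_arm(moves=[{"dx":0,"dy":0,"dz":0,"ax":0,"ay":0,"az":0},{"dx":0,"dy":0,"dz":0,"ax":0,"ay":0,"az":0},{"dx":0,"dy":0,"dz":0,"ax":0,"ay":0,"az":0},{"dx":0,"dy":0,"dz":0,"ax":0,"ay":0,"az":0},{"dx":0,"dy":0,"dz":0,"ax":0,"ay":0,"az":0},{"dx":0,"dy":0,"dz":0,"ax":0,"ay":0,"az":0},{"dx":0,"dy":0,"dz":0,"ax":0,"ay":0,"az":0}], fingers=0, squeeze=30)

```text
time: 21.18
eef_pos: [0.6578, 0.0039, 0.0348]
eef_rot: [2.115, 2.319, 0.003]
force: [-1.0, 0.5, 6.9]
grip_width: 0.0296
gripper_force: 31.7
```

```bash
python3 pl.py j .656,.0045,.19,.092 .516,-.3515,.19,-.089 .516,-.3515,.0715,-.089
```

```text
21.1833 [0.6578 0.0039 0.0348] [2.115 2.319 0.003] [-0.17  0.49  1.63 -0.    1.01 -0.26] [-1.   0.5  6.9] 31.70386254787445 0.02957870457540269
5 x {'dz': -0.158} -> [0.656, 0.0045, 0.19, 0.0921]
8 x {'dx': -0.248, 'dy': -0.125, 'az': 0.0418} -> [0.5543, -0.254, 0.19, -0.0392]
4 x {'dx': -0.099, 'dy': -0.0345, 'az': 0.0158} -> [0.516, -0.3515, 0.19, -0.0889]
4 x {'dz': 0.1185} -> [0.516, -0.3515, 0.0715, -0.0889]
```

Request:
move_arm(moves=[{"dx":0,"dy":0,"dz":-0.01,"ax":0,"ay":0,"az":0},{"dx":0,"dy":0,"dz":-0.04,"ax":0,"ay":0,"az":0},{"dx":0,"dy":0,"dz":-0.158,"ax":0,"ay":0,"az":0},{"dx":0,"dy":0,"dz":-0.158,"ax":0,"ay":0,"az":0},{"dx":0,"dy":0,"dz":-0.158,"ax":0,"ay":0,"az":0},{"dx":0,"dy":0,"dz":-0.158,"ax":0,"ay":0,"az":0}])

```text
time: 21.68
eef_pos: [0.6608, 0.0035, 0.2012]
eef_rot: [2.107, 2.311, 0.014]
force: [0.5, -0.5, 0.1]
grip_width: 0.0297
gripper_force: 30.8
```

Request:
move_arm(moves=[{"dx":-0.03,"dy":-0.015,"dz":0,"ax":0,"ay":0,"az":0.005},{"dx":-0.248,"dy":-0.125,"dz":0,"ax":0,"ay":0,"az":0.0418},{"dx":-0.248,"dy":-0.125,"dz":0,"ax":0,"ay":0,"az":0.0418},{"dx":-0.248,"dy":-0.125,"dz":0,"ax":0,"ay":0,"az":0.0418},{"dx":-0.248,"dy":-0.125,"dz":0,"ax":0,"ay":0,"az":0.0418},{"dx":-0.248,"dy":-0.125,"dz":0,"ax":0,"ay":0,"az":0.0418},{"dx":-0.248,"dy":-0.125,"dz":0,"ax":0,"ay":0,"az":0.0418},{"dx":-0.248,"dy":-0.125,"dz":0,"ax":0,"ay":0,"az":0.0418}])

```text
time: 22.35
eef_pos: [0.5522, -0.2598, 0.1907]
eef_rot: [2.27, 2.169, -0.003]
force: [-0.3, 0.6, -0.5]
grip_width: 0.0298
gripper_force: 30.7
```

Request:
move_arm(moves=[{"dx":-0.099,"dy":-0.0345,"dz":0,"ax":0,"ay":0,"az":0.0158},{"dx":-0.099,"dy":-0.0345,"dz":0,"ax":0,"ay":0,"az":0.0158},{"dx":-0.099,"dy":-0.0345,"dz":0,"ax":0,"ay":0,"az":0.0158},{"dx":-0.099,"dy":-0.0345,"dz":0,"ax":0,"ay":0,"az":0.0158},{"dx":-0.099,"dy":-0.0345,"dz":0,"ax":0,"ay":0,"az":0.0158},{"dx":-0.099,"dy":-0.0345,"dz":0,"ax":0,"ay":0,"az":0.0158}])

```text
time: 22.85
eef_pos: [0.5163, -0.351, 0.1902]
eef_rot: [-2.317, -2.121, -0.001]
force: [0.3, 0.5, -1.1]
grip_width: 0.0298
gripper_force: 30.7
```

Request:
move_arm(moves=[{"dx":0,"dy":0,"dz":0.035,"ax":0,"ay":0,"az":0},{"dx":0,"dy":0,"dz":0.07,"ax":0,"ay":0,"az":0},{"dx":0,"dy":0,"dz":0.095,"ax":0,"ay":0,"az":0},{"dx":0,"dy":0,"dz":0.108,"ax":0,"ay":0,"az":0},{"dx":0,"dy":0,"dz":0.114,"ax":0,"ay":0,"az":0},{"dx":0,"dy":0,"dz":0.117,"ax":0,"ay":0,"az":0},{"dx":0,"dy":0,"dz":0.118,"ax":0,"ay":0,"az":0},{"dx":0,"dy":0,"dz":0.1185,"ax":0,"ay":0,"az":0}])

```text
time: 23.52
eef_pos: [0.5173, -0.3526, 0.0736]
eef_rot: [2.315, 2.119, 0.0]
force: [0.8, 0.1, -0.4]
grip_width: 0.0293
gripper_force: 30.7
```

Request:
move_arm(moves=[{"dx":0,"dy":0,"dz":0,"ax":0,"ay":0,"az":0},{"dx":0,"dy":0,"dz":0,"ax":0,"ay":0,"az":0}])

```text
time: 23.68
eef_pos: [0.5169, -0.3526, 0.0733]
eef_rot: [2.316, 2.119, 0.0]
force: [-0.3, 0.0, -1.1]
grip_width: 0.0293
gripper_force: 30.7
```

Request:
move_arm(moves=[{"dx":0,"dy":0,"dz":0.0005,"ax":0,"ay":0,"az":0},{"dx":0,"dy":0,"dz":0.001,"ax":0,"ay":0,"az":0},{"dx":0,"dy":0,"dz":0.001,"ax":0,"ay":0,"az":0}])

```text
time: 23.93
eef_pos: [0.5168, -0.3526, 0.0728]
eef_rot: [2.317, 2.119, 0.0]
force: [-1.8, 1.8, 6.9]
grip_width: 0.0297
gripper_force: 31.7
```

Request:
move_arm(moves=[{"dx":0,"dy":0,"dz":0,"ax":0,"ay":0,"az":0},{"dx":0,"dy":0,"dz":0,"ax":0,"ay":0,"az":0},{"dx":0,"dy":0,"dz":0,"ax":0,"ay":0,"az":0},{"dx":0,"dy":0,"dz":0,"ax":0,"ay":0,"az":0},{"dx":0,"dy":0,"dz":0,"ax":0,"ay":0,"az":0}], fingers=0.75)

```text
time: 24.35
eef_pos: [0.5161, -0.3518, 0.0706]
eef_rot: [-2.318, -2.12, 0.0]
force: [0.2, 0.1, -0.5]
grip_width: 0.0639
gripper_force: 0.0
```

```bash
python3 -c "
import json;json.dump([.516,-.3515,.0705,-.0889],open('cmd.json','w'))"; python3 pl.py j .516,-.3515,.2,-.089 .54,.331,.215,.72
```

```text
24.35 [ 0.5161 -0.3518  0.0706] [-2.318 -2.12   0.   ] [-0.78  0.37  1.72 -0.    1.05 -0.69] [ 0.2  0.1 -0.5] 0.0 0.06387001885996554
4 x {'dz': -0.1295} -> [0.516, -0.3515, 0.2, -0.0889]
8 x {'dx': 0.277, 'dy': -0.015, 'dz': -0.006, 'az': -0.1046} -> [0.5257, -0.0743, 0.206, 0.2397]
8 x {'dx': 0.267, 'dy': 0.075, 'dz': -0.006, 'az': -0.1046} -> [0.5351, 0.2029, 0.212, 0.5683]
4 x {'dx': 0.1053, 'dy': 0.0731, 'dz': -0.003, 'az': -0.0483} -> [0.5401, 0.331, 0.215, 0.7201]
```

Request:
move_arm(moves=[{"dx":0,"dy":0,"dz":-0.1295,"ax":0,"ay":0,"az":0},{"dx":0,"dy":0,"dz":-0.1295,"ax":0,"ay":0,"az":0},{"dx":0,"dy":0,"dz":-0.1295,"ax":0,"ay":0,"az":0},{"dx":0,"dy":0,"dz":-0.1295,"ax":0,"ay":0,"az":0},{"dx":0,"dy":0,"dz":-0.1295,"ax":0,"ay":0,"az":0}])

```text
time: 24.77
eef_pos: [0.5179, -0.3536, 0.205]
eef_rot: [2.312, 2.115, 0.001]
force: [0.0, 0.4, -1.1]
grip_width: 0.0639
gripper_force: 0.0
```

Request:
move_arm(moves=[{"dx":0.277,"dy":-0.015,"dz":-0.006,"ax":0,"ay":0,"az":-0.1046},{"dx":0.277,"dy":-0.015,"dz":-0.006,"ax":0,"ay":0,"az":-0.1046},{"dx":0.277,"dy":-0.015,"dz":-0.006,"ax":0,"ay":0,"az":-0.1046},{"dx":0.277,"dy":-0.015,"dz":-0.006,"ax":0,"ay":0,"az":-0.1046},{"dx":0.277,"dy":-0.015,"dz":-0.006,"ax":0,"ay":0,"az":-0.1046},{"dx":0.277,"dy":-0.015,"dz":-0.006,"ax":0,"ay":0,"az":-0.1046},{"dx":0.277,"dy":-0.015,"dz":-0.006,"ax":0,"ay":0,"az":-0.1046},{"dx":0.277,"dy":-0.015,"dz":-0.006,"ax":0,"ay":0,"az":-0.1046}], fingers=1)

```text
time: 25.43
eef_pos: [0.5244, -0.0698, 0.2041]
eef_rot: [-1.93, -2.473, 0.0]
force: [-0.3, -0.3, 0.3]
grip_width: 0.0853
gripper_force: 0.0
```

```bash
python3 - <<'E'
from gf import *
for n in C: cv2.imwrite(f'pics/{n}2.png',env.camera(n))
F={n:f'pics/{n}2.png' for n in C}
it=[('scale',(.516,-.3515,-.09),0),('block',(.516,-.3515,-.089),.044)]
it2=[('tray',(.435,.021,-.08),0)]
t=cv2.imread(F['top']);s=cv2.imread(F['scene'])
cv2.imwrite('pics/c7.png',np.vstack([np.hstack([draw('top',t,342,182,72,60,5.5,it),draw('scene',s,112,105,72,60,5.5,it)]),np.hstack([draw('top',t,215,215,72,45,5.5,it2),draw('scene',s,236,135,72,45,5.5,it2)])]))
E
```

```text
(no output)
```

View pics/c7.png

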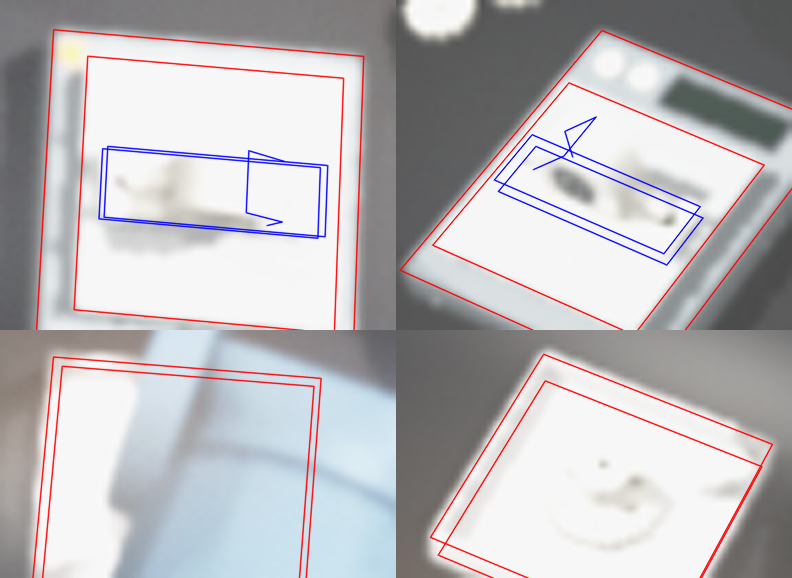

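The overlay shows the block upright in the middle of the pan (base box around (213,193)) and the gear lying flat in the tray (scene crop (615,500)). On to the bottle.

Request:
move_arm(moves=[{"dx":0.267,"dy":0.075,"dz":-0.006,"ax":0,"ay":0,"az":-0.1046},{"dx":0.267,"dy":0.075,"dz":-0.006,"ax":0,"ay":0,"az":-0.1046},{"dx":0.267,"dy":0.075,"dz":-0.006,"ax":0,"ay":0,"az":-0.1046},{"dx":0.267,"dy":0.075,"dz":-0.006,"ax":0,"ay":0,"az":-0.1046},{"dx":0.267,"dy":0.075,"dz":-0.006,"ax":0,"ay":0,"az":-0.1046},{"dx":0.267,"dy":0.075,"dz":-0.006,"ax":0,"ay":0,"az":-0.1046},{"dx":0.267,"dy":0.075,"dz":-0.006,"ax":0,"ay":0,"az":-0.1046},{"dx":0.267,"dy":0.075,"dz":-0.006,"ax":0,"ay":0,"az":-0.1046}], fingers=1)

```text
time: 26.2
eef_pos: [0.5351, 0.2054, 0.2113]
eef_rot: [-1.504, -2.756, -0.0]
force: [-0.5, 0.2, 0.3]
grip_width: 0.0852
gripper_force: 0.0
```

Request:
move_arm(moves=[{"dx":0.1053,"dy":0.0731,"dz":-0.003,"ax":0,"ay":0,"az":-0.0483},{"dx":0.1053,"dy":0.0731,"dz":-0.003,"ax":0,"ay":0,"az":-0.0483},{"dx":0.1053,"dy":0.0731,"dz":-0.003,"ax":0,"ay":0,"az":-0.0483},{"dx":0.1053,"dy":0.0731,"dz":-0.003,"ax":0,"ay":0,"az":-0.0483},{"dx":0.1053,"dy":0.0731,"dz":-0.003,"ax":0,"ay":0,"az":-0.0483},{"dx":0.1053,"dy":0.0731,"dz":-0.003,"ax":0,"ay":0,"az":-0.0483},{"dx":0.1053,"dy":0.0731,"dz":-0.003,"ax":0,"ay":0,"az":-0.0483}])

```text
time: 26.78
eef_pos: [0.5406, 0.3286, 0.2145]
eef_rot: [-1.3, -2.86, 0.002]
force: [-0.2, -1.4, 0.1]
grip_width: 0.0855
gripper_force: 0.0
```

```bash
python3 pl.py j .54,.331,.076,.72
```

```text
26.7833 [0.5406 0.3286 0.2145] [-1.30e+00 -2.86e+00  2.00e-03] [ 0.37  0.22  1.62 -0.    1.3  -0.35] [-0.2 -1.4  0.1] 0.0 0.08551358175548061
5 x {'dz': 0.139} -> [0.5401, 0.331, 0.076, 0.7201]
```

Request:
move_arm(moves=[{"dx":0,"dy":0,"dz":0,"ax":0,"ay":0,"az":0},{"dx":0,"dy":0,"dz":0.04,"ax":0,"ay":0,"az":0},{"dx":0,"dy":0,"dz":0.08,"ax":0,"ay":0,"az":0},{"dx":0,"dy":0,"dz":0.115,"ax":0,"ay":0,"az":0},{"dx":0,"dy":0,"dz":0.133,"ax":0,"ay":0,"az":0},{"dx":0,"dy":0,"dz":0.139,"ax":0,"ay":0,"az":0},{"dx":0,"dy":0,"dz":0.139,"ax":0,"ay":0,"az":0},{"dx":0,"dy":0,"dz":0.139,"ax":0,"ay":0,"az":0}])

```text
time: 27.45
eef_pos: [0.5413, 0.3303, 0.0777]
eef_rot: [1.297, 2.86, 0.002]
force: [0.8, -0.4, 0.6]
grip_width: 0.0855
gripper_force: 0.0
```

Request:
move_arm(moves=[{"dx":0,"dy":0,"dz":0,"ax":0,"ay":0,"az":0},{"dx":0,"dy":0,"dz":0,"ax":0,"ay":0,"az":0},{"dx":0,"dy":0,"dz":0,"ax":0,"ay":0,"az":0},{"dx":0,"dy":0,"dz":0,"ax":0,"ay":0,"az":0},{"dx":0,"dy":0,"dz":0,"ax":0,"ay":0,"az":0},{"dx":0,"dy":0,"dz":0,"ax":0,"ay":0,"az":0},{"dx":0,"dy":0,"dz":0,"ax":0,"ay":0,"az":0},{"dx":0,"dy":0,"dz":0,"ax":0,"ay":0,"az":0}], fingers=0, squeeze=40)

```text
time: 28.12
eef_pos: [0.5413, 0.3311, 0.0782]
eef_rot: [1.295, 2.86, 0.003]
force: [-1.2, -0.6, 5.8]
grip_width: 0.047
gripper_force: 41.6
```

```bash
python3 pl.py j .54,.331,.215,.72 .594,.048,.215,1.527 .594,.048,.0815,1.527
```

```text
28.1167 [0.5413 0.3311 0.0782] [1.295 2.86  0.003] [ 0.37  0.38  1.69 -0.    1.07 -0.35] [-1.2 -0.6  5.8] 41.55900299549103 0.04701233519342342
5 x {'dz': -0.139} -> [0.5401, 0.331, 0.215, 0.7201]
8 x {'dx': -0.239, 'dy': -0.141, 'az': -0.2474} -> [0.5917, 0.0583, 0.215, 1.4973]
1 x {'dx': -0.0031, 'dy': -0.0101, 'az': -0.0095} -> [0.594, 0.048, 0.215, 1.5271]
5 x {'dz': 0.1335} -> [0.594, 0.048, 0.0815, 1.5271]
```

Request:
move_arm(moves=[{"dx":0,"dy":0,"dz":-0.01,"ax":0,"ay":0,"az":0},{"dx":0,"dy":0,"dz":-0.04,"ax":0,"ay":0,"az":0},{"dx":0,"dy":0,"dz":-0.139,"ax":0,"ay":0,"az":0},{"dx":0,"dy":0,"dz":-0.139,"ax":0,"ay":0,"az":0},{"dx":0,"dy":0,"dz":-0.139,"ax":0,"ay":0,"az":0},{"dx":0,"dy":0,"dz":-0.139,"ax":0,"ay":0,"az":0}])

```text
time: 28.62
eef_pos: [0.5427, 0.3317, 0.2218]
eef_rot: [1.293, 2.855, 0.012]
force: [0.5, -0.1, -2.1]
grip_width: 0.0469
gripper_force: 42.3
```

Request:
move_arm(moves=[{"dx":-0.03,"dy":-0.018,"dz":0,"ax":0,"ay":0,"az":-0.025},{"dx":-0.239,"dy":-0.141,"dz":0,"ax":0,"ay":0,"az":-0.2474},{"dx":-0.239,"dy":-0.141,"dz":0,"ax":0,"ay":0,"az":-0.2474},{"dx":-0.239,"dy":-0.141,"dz":0,"ax":0,"ay":0,"az":-0.2474},{"dx":-0.239,"dy":-0.141,"dz":0,"ax":0,"ay":0,"az":-0.2474},{"dx":-0.239,"dy":-0.141,"dz":0,"ax":0,"ay":0,"az":-0.2474},{"dx":-0.239,"dy":-0.141,"dz":0,"ax":0,"ay":0,"az":-0.2474},{"dx":-0.239,"dy":-0.141,"dz":0,"ax":0,"ay":0,"az":-0.2474}])

```text
time: 29.28
eef_pos: [0.5912, 0.0523, 0.2126]
eef_rot: [-0.118, -3.136, 0.004]
force: [1.0, -0.1, -2.5]
grip_width: 0.047
gripper_force: 42.6
```

Request:
move_arm(moves=[{"dx":-0.0031,"dy":-0.0101,"dz":0,"ax":0,"ay":0,"az":-0.0095},{"dx":-0.0031,"dy":-0.0101,"dz":0,"ax":0,"ay":0,"az":-0.0095},{"dx":-0.0031,"dy":-0.0101,"dz":0,"ax":0,"ay":0,"az":-0.0095},{"dx":-0.0031,"dy":-0.0101,"dz":0,"ax":0,"ay":0,"az":-0.0095}])

```text
time: 29.62
eef_pos: [0.5932, 0.0486, 0.2139]
eef_rot: [-0.069, -3.138, -0.001]
force: [-0.3, 0.4, -2.3]
grip_width: 0.0467
gripper_force: 42.6
```

Request:
move_arm(moves=[{"dx":0,"dy":0,"dz":0.035,"ax":0,"ay":0,"az":0},{"dx":0,"dy":0,"dz":0.07,"ax":0,"ay":0,"az":0},{"dx":0,"dy":0,"dz":0.1,"ax":0,"ay":0,"az":0},{"dx":0,"dy":0,"dz":0.12,"ax":0,"ay":0,"az":0},{"dx":0,"dy":0,"dz":0.129,"ax":0,"ay":0,"az":0},{"dx":0,"dy":0,"dz":0.1325,"ax":0,"ay":0,"az":0},{"dx":0,"dy":0,"dz":0.1335,"ax":0,"ay":0,"az":0},{"dx":0,"dy":0,"dz":0.1335,"ax":0,"ay":0,"az":0}])

```text
time: 30.28
eef_pos: [0.5951, 0.048, 0.083]
eef_rot: [0.068, 3.139, -0.0]
force: [0.3, 0.1, -3.8]
grip_width: 0.047
gripper_force: 42.8
```

Request:
move_arm(moves=[{"dx":0,"dy":0,"dz":0,"ax":0,"ay":0,"az":0},{"dx":0,"dy":0,"dz":0.001,"ax":0,"ay":0,"az":0},{"dx":0,"dy":0,"dz":0.001,"ax":0,"ay":0,"az":0}])

```text
time: 30.53
eef_pos: [0.5947, 0.0476, 0.0817]
eef_rot: [0.069, 3.139, -0.0]
force: [0.5, -0.3, -2.6]
grip_width: 0.0473
gripper_force: 42.8
```

Request:
move_arm(moves=[{"dx":0,"dy":0,"dz":0.0005,"ax":0,"ay":0,"az":0},{"dx":0,"dy":0,"dz":0.001,"ax":0,"ay":0,"az":0},{"dx":0,"dy":0,"dz":0.001,"ax":0,"ay":0,"az":0}])

```text
time: 30.78
eef_pos: [0.5948, 0.0476, 0.0812]
eef_rot: [0.068, 3.14, -0.0]
force: [-2.2, 0.5, 5.3]
grip_width: 0.0469
gripper_force: 43.4
```

Request:
move_arm(moves=[{"dx":0,"dy":0,"dz":0,"ax":0,"ay":0,"az":0},{"dx":0,"dy":0,"dz":0,"ax":0,"ay":0,"az":0},{"dx":0,"dy":0,"dz":0,"ax":0,"ay":0,"az":0},{"dx":0,"dy":0,"dz":0,"ax":0,"ay":0,"az":0},{"dx":0,"dy":0,"dz":0,"ax":0,"ay":0,"az":0},{"dx":0,"dy":0,"dz":0,"ax":0,"ay":0,"az":0}], fingers=1)

```text
time: 31.28
eef_pos: [0.5941, 0.0476, 0.0796]
eef_rot: [-0.069, -3.141, -0.0]
force: [0.0, -0.2, 0.0]
grip_width: 0.0855
gripper_force: 0.0
```

```bash
python3 -c "
import json;json.dump([.594,.048,.0795,1.5271],open('cmd.json','w'))"; python3 pl.py j .594,.048,.21,1.527 .43,.3305,.2,-.578 .43,.3305,.0655,-.578
```

```text
31.2833 [0.5941 0.0476 0.0796] [-0.069 -3.141 -0.   ] [-0.11  0.3   1.79  0.    1.05 -1.64] [ 0.  -0.2  0. ] 0.0 0.08545729804228579
5 x {'dz': -0.1305} -> [0.594, 0.048, 0.21, 1.5271]
8 x {'dx': 0.15, 'dy': 0.234, 'dz': 0.008, 'az': -0.2801} -> [0.4544, 0.2883, 0.202, 2.4071]
2 x {'dx': -0.015, 'dy': 0.0463, 'dz': 0.002, 'az': -0.0498} -> [0.4301, 0.3305, 0.2, 2.5635]
5 x {'dy': 0.0001, 'dz': 0.1345} -> [0.43, 0.3305, 0.0655, 2.5635]
```

```bash
python3 -c "
import json;json.dump([.594,.048,.0795,1.5271],open('cmd.json','w'))"; python3 pl.py .594,.048,.21,1.527 .49,.23,.204,.85 .43,.3305,.2,.25 .43,.3305,.0655,.25
```

```text
5 x {'dz': -0.1305} -> [0.594, 0.048, 0.21, 1.5271]
7 x {'dx': 0.1119, 'dy': 0.1773, 'dz': 0.006, 'az': 0.2155} -> [0.49, 0.23, 0.204, 0.8501]
6 x {'dx': 0.1114, 'dy': 0.0359, 'dz': 0.004, 'az': 0.191} -> [0.4299, 0.3305, 0.2, 0.25]
5 x {'dy': 0.0001, 'dz': 0.1345} -> [0.43, 0.3305, 0.0655, 0.25]
```

Request:
move_arm(moves=[{"dx":0,"dy":0,"dz":-0.1305,"ax":0,"ay":0,"az":0},{"dx":0,"dy":0,"dz":-0.1305,"ax":0,"ay":0,"az":0},{"dx":0,"dy":0,"dz":-0.1305,"ax":0,"ay":0,"az":0},{"dx":0,"dy":0,"dz":-0.1305,"ax":0,"ay":0,"az":0},{"dx":0,"dy":0,"dz":-0.1305,"ax":0,"ay":0,"az":0}])

```text
time: 31.7
eef_pos: [0.5966, 0.0474, 0.215]
eef_rot: [0.068, 3.132, -0.001]
force: [-0.2, -0.3, -0.3]
grip_width: 0.0853
gripper_force: 0.0
```

Request:
move_arm(moves=[{"dx":0.1119,"dy":0.1773,"dz":0.006,"ax":0,"ay":0,"az":0.2155},{"dx":0.1119,"dy":0.1773,"dz":0.006,"ax":0,"ay":0,"az":0.2155},{"dx":0.1119,"dy":0.1773,"dz":0.006,"ax":0,"ay":0,"az":0.2155},{"dx":0.1119,"dy":0.1773,"dz":0.006,"ax":0,"ay":0,"az":0.2155},{"dx":0.1119,"dy":0.1773,"dz":0.006,"ax":0,"ay":0,"az":0.2155},{"dx":0.1119,"dy":0.1773,"dz":0.006,"ax":0,"ay":0,"az":0.2155},{"dx":0.1119,"dy":0.1773,"dz":0.006,"ax":0,"ay":0,"az":0.2155}])

```text
time: 32.28
eef_pos: [0.4873, 0.2316, 0.2019]
eef_rot: [-1.102, -2.938, 0.003]
force: [0.7, -0.8, 0.1]
grip_width: 0.0856
gripper_force: 0.0
```

Request:
move_arm(moves=[{"dx":0.1114,"dy":0.0359,"dz":0.004,"ax":0,"ay":0,"az":0.191},{"dx":0.1114,"dy":0.0359,"dz":0.004,"ax":0,"ay":0,"az":0.191},{"dx":0.1114,"dy":0.0359,"dz":0.004,"ax":0,"ay":0,"az":0.191},{"dx":0.1114,"dy":0.0359,"dz":0.004,"ax":0,"ay":0,"az":0.191},{"dx":0.1114,"dy":0.0359,"dz":0.004,"ax":0,"ay":0,"az":0.191},{"dx":0.1114,"dy":0.0359,"dz":0.004,"ax":0,"ay":0,"az":0.191},{"dx":0.1114,"dy":0.0359,"dz":0.004,"ax":0,"ay":0,"az":0.191},{"dx":0.1114,"dy":0.0359,"dz":0.004,"ax":0,"ay":0,"az":0.191}])

```text
time: 32.95
eef_pos: [0.4304, 0.3293, 0.1996]
eef_rot: [-1.924, -2.483, 0.002]
force: [-0.2, -0.8, -0.4]
grip_width: 0.0854
gripper_force: 0.0
```

```bash
python3 - <<'E'
from gf import *
for n in C: cv2.imwrite(f'pics/{n}3.png',env.camera(n))
it=[('rack',(.7177,.0114,.0715),0),('bottle',(.594,.048,.0715),.006)]
t=cv2.imread('pics/top3.png');s=cv2.imread('pics/scene3.png')
cv2.imwrite('pics/c8.png',np.hstack([draw('top',t,205,160,55,70,7,it[1:]),draw('scene',s,235,160,55,70,7,it[1:])]))
E
python3 pl.py j
```

```text
33.05 [0.4305 0.3294 0.1999] [-1.926e+00 -2.482e+00  1.000e-03] [ 0.44  0.02  1.86 -0.    1.26  0.19] [-0.2 -0.1 -0.4] 0.0 0.08527177683317515
```

View pics/c8.png

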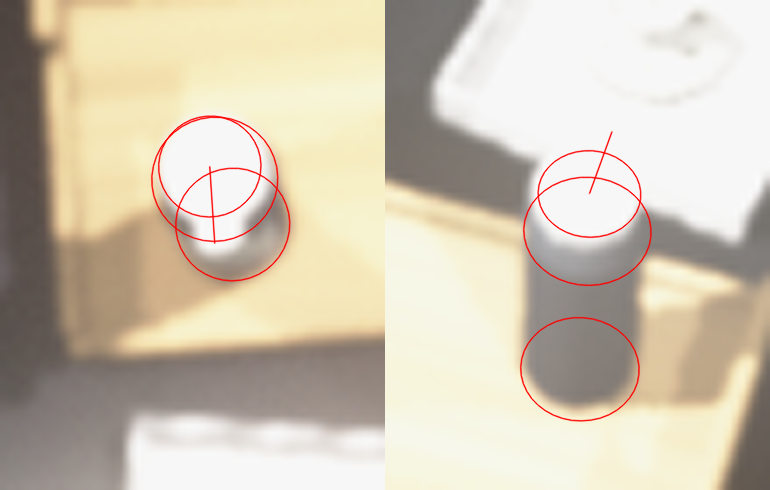

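The bottle stands upright and its lip follows the model line, pointing straight out of the front. I'll fit its position on pictures 0 and 3 to compare it with the original spot, and grasp the jar.

```bash
cat > bf.py <<'E'
from gf import *
def g(n,q,z):
    P=lambda L:proj(n,W(q,L)+[0,0,z]); return hull(P(np.vstack([circ(.019,.115),circ(.019,.132)]))),hull(P(np.vstack([circ(.024,0),circ(.024,.106)])))
def bfit(i):
    Gs={n:grads(f'pics/{n}{i}.png') for n in C}
    f=lambda q:-sum(sc(Gs[n],c) for n in C for c in g(n,[q[0],q[1],0],.006))
    return differential_evolution(f,[(.58,.61),(.033,.063)],seed=1,tol=1e-6).x.round(4)
def lipfit(i,x,y):  # yaw, scanning
    Gs={n:grads(f'pics/{n}{i}.png',.8) for n in C}; r=[]
    for n in C:
        ys=np.arange(-1.4,.6,.02); r.append(round(float(ys[np.argmax([sc(Gs[n],contours('lip',n,[x,y,a],.006)[0]) for a in ys])]),2))
    return r
E
python3 -c "
from bf import *
for i in (0,3):
    p=bfit(i); print(i,p,lipfit(i,*p))
"
```

```text
0 [0.5945 0.0485] [0.58, -0.84]
3 [0.5915 0.0463] [-1.0, -0.02]
```

Request:
move_arm(moves=[{"dx":0,"dy":0,"dz":0.035,"ax":0,"ay":0,"az":0},{"dx":0,"dy":0,"dz":0.07,"ax":0,"ay":0,"az":0},{"dx":0,"dy":0,"dz":0.1,"ax":0,"ay":0,"az":0},{"dx":0,"dy":0,"dz":0.12,"ax":0,"ay":0,"az":0},{"dx":0,"dy":0,"dz":0.131,"ax":0,"ay":0,"az":0},{"dx":0,"dy":0,"dz":0.1345,"ax":0,"ay":0,"az":0},{"dx":0,"dy":0,"dz":0.1345,"ax":0,"ay":0,"az":0},{"dx":0,"dy":0,"dz":0.1345,"ax":0,"ay":0,"az":0}])

```text
time: 33.72
eef_pos: [0.4312, 0.3305, 0.0672]
eef_rot: [1.926, 2.48, 0.003]
force: [-0.4, -0.5, 0.5]
grip_width: 0.0855
gripper_force: 0.0
```

Request:
move_arm(moves=[{"dx":0,"dy":0,"dz":0,"ax":0,"ay":0,"az":0},{"dx":0,"dy":0,"dz":0,"ax":0,"ay":0,"az":0},{"dx":0,"dy":0,"dz":0,"ax":0,"ay":0,"az":0},{"dx":0,"dy":0,"dz":0,"ax":0,"ay":0,"az":0},{"dx":0,"dy":0,"dz":0,"ax":0,"ay":0,"az":0},{"dx":0,"dy":0,"dz":0,"ax":0,"ay":0,"az":0},{"dx":0,"dy":0,"dz":0,"ax":0,"ay":0,"az":0},{"dx":0,"dy":0,"dz":0,"ax":0,"ay":0,"az":0}], fingers=0, squeeze=40)

```text
time: 34.38
eef_pos: [0.4309, 0.3307, 0.0675]
eef_rot: [1.926, 2.481, 0.003]
force: [-2.0, -1.9, 4.6]
grip_width: 0.0591
gripper_force: 42.2
```

```bash
python3 pl.py j .43,.3305,.2,.25 .52,.13,.2,.58 .6,-.041,.2,.9 .6,-.041,.071,.9
```

```text
34.3833 [0.4309 0.3307 0.0675] [1.926 2.481 0.003] [0.45 0.21 1.93 0.   1.   0.2 ] [-2.  -1.9  4.6] 42.19723105430603 0.05906540276241776
5 x {'dz': -0.1345} -> [0.43, 0.3305, 0.2, 0.25]
7 x {'dx': -0.2166, 'dy': 0.0375, 'az': -0.105} -> [0.52, 0.1299, 0.2, 0.5799]
6 x {'dx': -0.1869, 'dy': -0.0267, 'az': -0.1019} -> [0.6, -0.041, 0.2, 0.9]
4 x {'dx': 0.0001, 'dz': 0.129} -> [0.6, -0.041, 0.071, 0.9]
```

```bash
python3 -c "
import json;json.dump([.43,.3305,.0655,.25],open('cmd.json','w'))"; python3 pl.py .43,.3305,.25,.25 .52,.13,.25,.58 .6,-.041,.25,.9 .6,-.041,.071,.9
```

```text
6 x {'dz': -0.1845} -> [0.43, 0.3305, 0.25, 0.25]
7 x {'dx': -0.2165, 'dy': 0.0376, 'az': -0.105} -> [0.52, 0.13, 0.25, 0.5799]
6 x {'dx': -0.1869, 'dy': -0.0268, 'az': -0.1019} -> [0.6, -0.041, 0.25, 0.9]
6 x {'dz': 0.179} -> [0.6, -0.041, 0.071, 0.9]
```

Request:
move_arm(moves=[{"dx":0,"dy":0,"dz":-0.01,"ax":0,"ay":0,"az":0},{"dx":0,"dy":0,"dz":-0.04,"ax":0,"ay":0,"az":0},{"dx":0,"dy":0,"dz":-0.1845,"ax":0,"ay":0,"az":0},{"dx":0,"dy":0,"dz":-0.1845,"ax":0,"ay":0,"az":0},{"dx":0,"dy":0,"dz":-0.1845,"ax":0,"ay":0,"az":0},{"dx":0,"dy":0,"dz":-0.1845,"ax":0,"ay":0,"az":0},{"dx":0,"dy":0,"dz":-0.1845,"ax":0,"ay":0,"az":0}])

```text
time: 34.97
eef_pos: [0.4327, 0.3315, 0.2576]
eef_rot: [1.923, 2.477, 0.018]
force: [0.5, 0.2, -2.4]
grip_width: 0.0588
gripper_force: 44.4
```

Request:
move_arm(moves=[{"dx":-0.03,"dy":0.005,"dz":0,"ax":0,"ay":0,"az":-0.015},{"dx":-0.2165,"dy":0.0376,"dz":0,"ax":0,"ay":0,"az":-0.105},{"dx":-0.2165,"dy":0.0376,"dz":0,"ax":0,"ay":0,"az":-0.105},{"dx":-0.2165,"dy":0.0376,"dz":0,"ax":0,"ay":0,"az":-0.105},{"dx":-0.2165,"dy":0.0376,"dz":0,"ax":0,"ay":0,"az":-0.105},{"dx":-0.2165,"dy":0.0376,"dz":0,"ax":0,"ay":0,"az":-0.105},{"dx":-0.2165,"dy":0.0376,"dz":0,"ax":0,"ay":0,"az":-0.105}])

```text
time: 35.55
eef_pos: [0.521, 0.1248, 0.2485]
eef_rot: [-1.501, -2.759, 0.005]
force: [-0.1, 0.4, -1.8]
grip_width: 0.0589
gripper_force: 44.3
```

Request:
move_arm(moves=[{"dx":-0.1869,"dy":-0.0268,"dz":0,"ax":0,"ay":0,"az":-0.1019},{"dx":-0.1869,"dy":-0.0268,"dz":0,"ax":0,"ay":0,"az":-0.1019},{"dx":-0.1869,"dy":-0.0268,"dz":0,"ax":0,"ay":0,"az":-0.1019},{"dx":-0.1869,"dy":-0.0268,"dz":0,"ax":0,"ay":0,"az":-0.1019},{"dx":-0.1869,"dy":-0.0268,"dz":0,"ax":0,"ay":0,"az":-0.1019},{"dx":-0.1869,"dy":-0.0268,"dz":0,"ax":0,"ay":0,"az":-0.1019},{"dx":-0.1869,"dy":-0.0268,"dz":0,"ax":0,"ay":0,"az":-0.1019},{"dx":-0.1869,"dy":-0.0268,"dz":0,"ax":0,"ay":0,"az":-0.1019}])

```text
time: 36.22
eef_pos: [0.5991, -0.0406, 0.2486]
eef_rot: [-1.033, -2.964, -0.0]
force: [0.0, -0.3, -3.2]
grip_width: 0.0593
gripper_force: 44.3
```

Request:
move_arm(moves=[{"dx":0,"dy":0,"dz":0.04,"ax":0,"ay":0,"az":0},{"dx":0,"dy":0,"dz":0.08,"ax":0,"ay":0,"az":0},{"dx":0,"dy":0,"dz":0.12,"ax":0,"ay":0,"az":0},{"dx":0,"dy":0,"dz":0.15,"ax":0,"ay":0,"az":0},{"dx":0,"dy":0,"dz":0.17,"ax":0,"ay":0,"az":0},{"dx":0,"dy":0,"dz":0.177,"ax":0,"ay":0,"az":0},{"dx":0,"dy":0,"dz":0.179,"ax":0,"ay":0,"az":0},{"dx":0,"dy":0,"dz":0.179,"ax":0,"ay":0,"az":0}])

```text
time: 36.88
eef_pos: [0.5998, -0.0401, 0.0712]
eef_rot: [-1.031, -2.967, -0.0]
force: [0.2, -0.1, -3.9]
grip_width: 0.0588
gripper_force: 44.0
```

Request:
move_arm(moves=[{"dx":0,"dy":0,"dz":0,"ax":0,"ay":0,"az":0},{"dx":0,"dy":0,"dz":0.001,"ax":0,"ay":0,"az":0},{"dx":0,"dy":0,"dz":0.001,"ax":0,"ay":0,"az":0}])

```text
time: 37.13
eef_pos: [0.6003, -0.041, 0.0708]
eef_rot: [1.033, 2.966, 0.0]
force: [-0.2, -0.1, -2.6]
grip_width: 0.0589
gripper_force: 44.0
```

Request:
move_arm(moves=[{"dx":0,"dy":0,"dz":0.0005,"ax":0,"ay":0,"az":0},{"dx":0,"dy":0,"dz":0.001,"ax":0,"ay":0,"az":0},{"dx":0,"dy":0,"dz":0.001,"ax":0,"ay":0,"az":0}])

```text
time: 37.38
eef_pos: [0.6005, -0.0414, 0.0702]
eef_rot: [1.034, 2.966, 0.0]
force: [-0.9, 0.1, 4.1]
grip_width: 0.0592
gripper_force: 44.7
```

Request:
move_arm(moves=[{"dx":0,"dy":0,"dz":0,"ax":0,"ay":0,"az":0},{"dx":0,"dy":0,"dz":0,"ax":0,"ay":0,"az":0},{"dx":0,"dy":0,"dz":0,"ax":0,"ay":0,"az":0},{"dx":0,"dy":0,"dz":0,"ax":0,"ay":0,"az":0},{"dx":0,"dy":0,"dz":0,"ax":0,"ay":0,"az":0},{"dx":0,"dy":0,"dz":0,"ax":0,"ay":0,"az":0}], fingers=1)

```text
time: 37.88
eef_pos: [0.6001, -0.0414, 0.0692]
eef_rot: [1.034, 2.967, -0.0]
force: [0.1, 0.8, 0.3]
grip_width: 0.0854
gripper_force: 0.0
```

```bash
python3 -c "
import json;json.dump([.6,-.041,.069,.9],open('cmd.json','w'))"; python3 pl.py .6,-.041,.22,.9 .43,.25,.22,.9
```

```text
5 x {'dz': -0.151} -> [0.6, -0.041, 0.22, 0.9]
8 x {'dx': 0.259, 'dy': 0.101} -> [0.4599, 0.1991, 0.22, 0.9]
3 x {'dx': 0.0551, 'dy': 0.0213} -> [0.43, 0.25, 0.22, 0.9]
```

Request:
move_arm(moves=[{"dx":0,"dy":0,"dz":-0.151,"ax":0,"ay":0,"az":0},{"dx":0,"dy":0,"dz":-0.151,"ax":0,"ay":0,"az":0},{"dx":0,"dy":0,"dz":-0.151,"ax":0,"ay":0,"az":0},{"dx":0,"dy":0,"dz":-0.151,"ax":0,"ay":0,"az":0},{"dx":0,"dy":0,"dz":-0.151,"ax":0,"ay":0,"az":0}])

```text
time: 38.3
eef_pos: [0.6039, -0.0422, 0.2287]
eef_rot: [1.029, 2.954, 0.002]
force: [0.5, -0.4, -0.4]
grip_width: 0.0853
gripper_force: 0.0
```

Request:
move_arm(moves=[{"dx":0.259,"dy":0.101,"dz":0,"ax":0,"ay":0,"az":0},{"dx":0.259,"dy":0.101,"dz":0,"ax":0,"ay":0,"az":0},{"dx":0.259,"dy":0.101,"dz":0,"ax":0,"ay":0,"az":0},{"dx":0.259,"dy":0.101,"dz":0,"ax":0,"ay":0,"az":0},{"dx":0.259,"dy":0.101,"dz":0,"ax":0,"ay":0,"az":0},{"dx":0.259,"dy":0.101,"dz":0,"ax":0,"ay":0,"az":0},{"dx":0.259,"dy":0.101,"dz":0,"ax":0,"ay":0,"az":0},{"dx":0.259,"dy":0.101,"dz":0,"ax":0,"ay":0,"az":0}])

```text
time: 38.97
eef_pos: [0.457, 0.2023, 0.2196]
eef_rot: [-1.025, -2.968, -0.001]
force: [0.2, 1.0, -0.4]
grip_width: 0.0852
gripper_force: 0.0
```

```bash
python3 -c "
import json;json.dump([.4599,.1991,.22,.9],open('cmd.json','w'))"; python3 - <<'E'
from bf import *; from yaw import strip
for n in C: cv2.imwrite(f'pics/{n}4.png',env.camera(n))
F={n:f'pics/{n}4.png' for n in C}; F0={n:f'pics/{n}0.png' for n in C}
for n in C: print(n,strip(F[n],n,.6,-.041,.106))
for fs,y in((F0,-.578),(F,.072)):
    print('jar',*[gfit('jar',f,(.6,-.041,y),.006,(.012,.012,.1))[0] for f in (fs,{'top':fs['top']},{'scene':fs['scene']})])
print('bottle',bfit(4))
# detailed comparison: body hull only and cap only, per camera
for i in (0,3,4):
  for k in (0,1):
    r=[]
    for n in C:
        G=grads(f'pics/{n}{i}.png'); f=lambda q:-sc(G,g(n,[q[0],q[1],0],.006)[k])
        r.append(differential_evolution(f,[(.58,.61),(.033,.063)],seed=1,tol=1e-6).x.round(4).tolist())
    print(i,'cap body'.split()[k],r)
it=[('rack',(.7177,.0114,.0715),0),('bottle',(.594,.048,.0715),.006),('jar',(.6,-.041,.0715),.006)]
t=cv2.imread(F['top']);s=cv2.imread(F['scene'])
im=np.vstack([np.hstack([cv2.imread(f'pics/top{i}.png')[160:215,220:285] for i in (0,4)]),np.hstack([cv2.imread(f'pics/scene{i}.png')[165:220,215:280] for i in (0,4)])])
cv2.imwrite('pics/c9.png',cv2.resize(im,None,fx=5.4,fy=5.4,interpolation=cv2.INTER_CUBIC))
E
```

```text
scene (0.059, 0.257, 3030, array([ 0.5862, -0.0446]), np.float64(0.0143), array([0.0229, 0.0323]))
top (0.07, 0.249, 3133, array([ 0.5868, -0.0444]), np.float64(0.0136), array([0.0228, 0.0336]))
jar [ 0.6    -0.041  -0.5391] [ 0.6008 -0.0402 -0.5354] [ 0.5974 -0.0438 -0.6678]
jar [ 0.5993 -0.0427  0.126 ] [ 0.5997 -0.0421  0.1487] [ 0.5979 -0.0447  0.0514]
bottle [0.5907 0.046 ]
0 cap [[0.5946, 0.0484], [0.5983, 0.0483]]
0 body [[0.593, 0.0473], [0.5942, 0.0508]]
3 cap [[0.5912, 0.0458], [0.5884, 0.0461]]
3 body [[0.5922, 0.0465], [0.599, 0.0448]]
4 cap [[0.5919, 0.0451], [0.5884, 0.0459]]
4 body [[0.5919, 0.0466], [0.6012, 0.0458]]
```

View pics/c9.png

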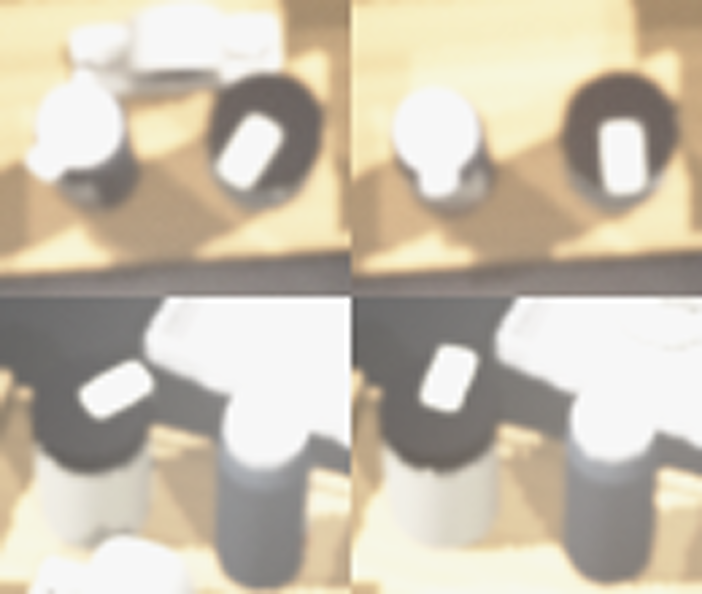

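Both stand upright. The jar strip and the bottle lip now point straight out of the front. To check the spots to sub-pixel level I'll register the before and after pictures.

```bash
python3 - <<'E'
from h import *
def up(f): return cv2.resize(cv2.imread(f),None,fx=8,fy=8,interpolation=cv2.INTER_CUBIC)
def shift(n,i,j,x0,y0,x1,y1,m=4):
    a,b=up(f'pics/{n}{i}.png'),up(f'pics/{n}{j}.png')
    r=cv2.matchTemplate(b[(y0-m)*8:(y1+m)*8,(x0-m)*8:(x1+m)*8],a[y0*8:y1*8,x0*8:x1*8],cv2.TM_CCOEFF_NORMED)
    _,v,_,l=cv2.minMaxLoc(r); return np.array(l)/8-m,round(v,3)
def world(n,p,z,d):
    u=proj(n,[p])[0]; return (ray(n,u+d,z)-ray(n,u,z))[:2].round(4)
J=[.6,-.041];B=[.594,.048]
for nm,n,box,P in (('static rack','scene',(190,225,215,240),None),('static rack','top',(205,140,225,165),None),('static tray','scene',(250,145,285,180),None),
  ('bottle bottom','scene',(252,255-50,275,224),B+[.03]),('bottle mid','scene',(252,196,275,215),B+[.08]),('bottle cap','scene',(254,180,274,197),B+[.125]),
  ('jar lid side','scene',(218,188,246,201),J+[.09]),('jar body','scene',(218,195,246,208),J+[.05]),('jar lid','top',(256,172,283,200),J+[.106])):
    d,v=shift(n,0,4,*box); print(nm,n,d,v,world(n,P,P[2],d) if P else '')
E
```

```text
static rack scene [0. 0.] 1.0 
static rack top [0. 0.] 1.0 
static tray scene [0. 0.] 0.993 
bottle bottom scene [-0.5   -1.125] 0.978 [-0.0029 -0.0026]
bottle mid scene [-0.375 -0.75 ] 0.983 [-0.0018 -0.0018]
bottle cap scene [-0.75  -0.625] 0.985 [-0.0011 -0.0025]
jar lid side scene [-0.5   -0.375] 0.991 [-0.0006 -0.0017]
jar body scene [-0.375 -0.375] 0.984 [-0.0007 -0.0015]
jar lid top [2.125 0.125] 0.653 [-0.0004 -0.0057]
```

```bash
cat > lip.py <<'E'
from h import *
def lip(f,x,y,z=.138,th=200):
    g=np.arange(-.045,.0451,.0005); X,Y=np.meshgrid(x+g,y+g,indexing='ij')
    p=proj('top',np.c_[X.ravel(),Y.ravel(),0*X.ravel()+z]).astype(np.float32)
    im=cv2.remap(cv2.imread(f).min(2),p[:,0].reshape(X.shape),p[:,1].reshape(X.shape),cv2.INTER_CUBIC)
    k,l,st,ct=cv2.connectedComponentsWithStats((im>th).astype(np.uint8)); i=l[90,90]
    c=max(cv2.findContours((l==i).astype(np.uint8),cv2.RETR_EXTERNAL,cv2.CHAIN_APPROX_NONE)[0],key=len)[:,0]
    P=np.c_[x+g[c[:,1]],y+g[c[:,0]]]; m=P.mean(0)
    for _ in range(6):  # circle fit on the points away from the lip
        r=np.hypot(*(P-m).T); s=r<np.median(r)*1.08
        A=np.c_[2*P[s],np.ones(s.sum())]; q=np.linalg.lstsq(A,(P[s]**2).sum(1),rcond=None)[0]; m=q[:2]; rad=np.sqrt(q[2]+m@m)
    xy=np.c_[X[l==i],Y[l==i]]; far=xy[np.hypot(*(xy-m).T)>rad+.003]; d=m-far.mean(0)
    return m.round(4),rad.round(4),round(float(np.arctan2(d[1],d[0])),3),np.hypot(*(far-m).T).max().round(4),len(far)
E
python3 - <<'E'
from lip import *
for th in (180,200,220):
    print(th,lip('pics/top1.png',.54,.331,.135,th),lip('pics/top3.png',.594,.048,.138,th),lip('pics/top4.png',.594,.048,.138,th))
E
python3 pl.py .594,.048,.22,1.527 .594,.048,.0785,1.527
```

```text
180 (array([0.5401, 0.3301]), np.float64(0.0221), -0.734, np.float64(0.033), 600) (array([0.6052, 0.0414]), np.float64(0.0368), 0.057, np.float64(0.0681), 4829) (array([0.604 , 0.0558]), np.float64(0.0348), 1.811, np.float64(0.0633), 5935)
200 (array([0.54  , 0.3302]), np.float64(0.0214), -0.731, np.float64(0.0323), 558) (array([0.5982, 0.0461]), np.float64(0.024), 1.888, np.float64(0.0529), 3033) (array([0.6027, 0.0445]), np.float64(0.0272), 1.841, np.float64(0.0542), 3516)
220 (array([0.5399, 0.3304]), np.float64(0.0206), -0.729, np.float64(0.0315), 513) (array([0.5942, 0.0463]), np.float64(0.0204), 0.075, np.float64(0.0318), 514) (array([0.5947, 0.0463]), np.float64(0.0209), 0.075, np.float64(0.0328), 563)
6 x {'dx': -0.199, 'dy': -0.035, 'az': -0.1996} -> [0.594, 0.048, 0.22, 1.5271]
5 x {'dz': 0.1415} -> [0.594, 0.048, 0.0785, 1.5271]
```

```bash
python3 - <<'E'
from lip import *
for i in (0,3,4):
    for th in (210,220,230): 
        try: print(i,th,lip(f'pics/top{i}.png',.594,.048,.138,th))
        except Exception as e: print(i,th,'x')
E
```

```text
0 210 (array([0.6243, 0.0363]), np.float64(0.0162), -0.374, np.float64(0.0621), 6958)
0 220 (array([0.5964, 0.0494]), np.float64(0.0207), -0.855, np.float64(0.031), 624)
0 230 (array([0.5963, 0.0491]), np.float64(0.0201), -0.828, np.float64(0.0307), 580)
3 210 (array([0.5971, 0.0456]), np.float64(0.0221), 1.629, np.float64(0.0504), 1605)
3 220 (array([0.5942, 0.0463]), np.float64(0.0204), 0.075, np.float64(0.0318), 514)
3 230 (array([0.5937, 0.0463]), np.float64(0.0197), 0.072, np.float64(0.0308), 479)
4 210 (array([0.5984, 0.0454]), np.float64(0.0233), 1.83, np.float64(0.0517), 2878)
4 220 (array([0.5947, 0.0463]), np.float64(0.0209), 0.075, np.float64(0.0328), 563)
4 230 (array([0.5939, 0.0463]), np.float64(0.02), 0.077, np.float64(0.0315), 508)
```

The bottle's yaw is .075, square with the rack, but it sits (−2,−2.6) mm off its spot. I'll regrip it and shift it.

Request:
move_arm(moves=[{"dx":-0.199,"dy":-0.035,"dz":0,"ax":0,"ay":0,"az":-0.1996},{"dx":-0.199,"dy":-0.035,"dz":0,"ax":0,"ay":0,"az":-0.1996},{"dx":-0.199,"dy":-0.035,"dz":0,"ax":0,"ay":0,"az":-0.1996},{"dx":-0.199,"dy":-0.035,"dz":0,"ax":0,"ay":0,"az":-0.1996},{"dx":-0.199,"dy":-0.035,"dz":0,"ax":0,"ay":0,"az":-0.1996},{"dx":-0.199,"dy":-0.035,"dz":0,"ax":0,"ay":0,"az":-0.1996},{"dx":-0.199,"dy":-0.035,"dz":0,"ax":0,"ay":0,"az":-0.1996},{"dx":-0.199,"dy":-0.035,"dz":0,"ax":0,"ay":0,"az":-0.1996}], fingers=0.75)

```text
time: 39.73
eef_pos: [0.594, 0.0466, 0.2196]
eef_rot: [-0.073, -3.139, -0.0]
force: [-0.3, 0.2, -0.5]
grip_width: 0.0642
gripper_force: 0.0
```

Request:
move_arm(moves=[{"dx":0,"dy":0,"dz":0,"ax":0,"ay":0,"az":0},{"dx":0,"dy":0,"dz":0.04,"ax":0,"ay":0,"az":0},{"dx":0,"dy":0,"dz":0.08,"ax":0,"ay":0,"az":0},{"dx":0,"dy":0,"dz":0.115,"ax":0,"ay":0,"az":0},{"dx":0,"dy":0,"dz":0.135,"ax":0,"ay":0,"az":0},{"dx":0,"dy":0,"dz":0.1415,"ax":0,"ay":0,"az":0},{"dx":0,"dy":0,"dz":0.1415,"ax":0,"ay":0,"az":0},{"dx":0,"dy":0,"dz":0.1415,"ax":0,"ay":0,"az":0}])

```text
time: 40.4
eef_pos: [0.5948, 0.0481, 0.0802]
eef_rot: [0.067, 3.139, -0.0]
force: [0.4, -0.0, 0.2]
grip_width: 0.064
gripper_force: 0.0
```

Request:
move_arm(moves=[{"dx":0,"dy":0,"dz":0,"ax":0,"ay":0,"az":0},{"dx":0,"dy":0,"dz":0,"ax":0,"ay":0,"az":0},{"dx":0,"dy":0,"dz":0,"ax":0,"ay":0,"az":0},{"dx":0,"dy":0,"dz":0,"ax":0,"ay":0,"az":0},{"dx":0,"dy":0,"dz":0,"ax":0,"ay":0,"az":0},{"dx":0,"dy":0,"dz":0,"ax":0,"ay":0,"az":0},{"dx":0,"dy":0,"dz":0,"ax":0,"ay":0,"az":0},{"dx":0,"dy":0,"dz":0,"ax":0,"ay":0,"az":0}], fingers=0, squeeze=40)

```text
time: 41.07
eef_pos: [0.5961, 0.0475, 0.0816]
eef_rot: [0.068, 3.136, -0.0]
force: [-0.4, -0.6, 7.1]
grip_width: 0.0471
gripper_force: 42.1
```

```bash
python3 pl.py j .594,.048,.086,1.527 .596,.0505,.086,1.527 .596,.0505,.0805,1.527
```

```text
41.0667 [0.5961 0.0475 0.0816] [ 0.068  3.136 -0.   ] [-0.11  0.3   1.79  0.    1.05 -1.64] [-0.4 -0.6  7.1] 42.10294961929321 0.04714080592986189
1 x {'dz': -0.0075} -> [0.594, 0.048, 0.086, 1.5271]
1 x {'dx': -0.0019, 'dy': 0.0026} -> [0.596, 0.0505, 0.086, 1.5271]
1 x {'dz': 0.0055} -> [0.596, 0.0505, 0.0805, 1.5271]
```

Request:
move_arm(moves=[{"dx":0,"dy":0,"dz":-0.004,"ax":0,"ay":0,"az":0},{"dx":0,"dy":0,"dz":-0.0075,"ax":0,"ay":0,"az":0},{"dx":-0.0019,"dy":0.0026,"dz":-0.0075,"ax":0,"ay":0,"az":0},{"dx":-0.0019,"dy":0.0026,"dz":-0.0075,"ax":0,"ay":0,"az":0},{"dx":-0.0019,"dy":0.0026,"dz":-0.005,"ax":0,"ay":0,"az":0},{"dx":-0.0019,"dy":0.0026,"dz":-0.003,"ax":0,"ay":0,"az":0},{"dx":-0.0019,"dy":0.0026,"dz":-0.002,"ax":0,"ay":0,"az":0},{"dx":-0.0019,"dy":0.0026,"dz":-0.002,"ax":0,"ay":0,"az":0}])

```text
time: 41.73
eef_pos: [0.5963, 0.0503, 0.0817]
eef_rot: [-0.068, -3.14, -0.0]
force: [-3.0, 0.4, 6.4]
grip_width: 0.0471
gripper_force: 42.4
```

Request:
move_arm(moves=[{"dx":0,"dy":0,"dz":0.0005,"ax":0,"ay":0,"az":0},{"dx":0,"dy":0,"dz":0.001,"ax":0,"ay":0,"az":0},{"dx":0,"dy":0,"dz":0.001,"ax":0,"ay":0,"az":0}])

```text
time: 41.98
eef_pos: [0.5967, 0.0502, 0.0818]
eef_rot: [0.068, 3.141, -0.0]
force: [-5.1, 0.1, 10.7]
grip_width: 0.0472
gripper_force: 42.7
```

Request:
move_arm(moves=[{"dx":0,"dy":0,"dz":0,"ax":0,"ay":0,"az":0},{"dx":0,"dy":0,"dz":0,"ax":0,"ay":0,"az":0},{"dx":0,"dy":0,"dz":0,"ax":0,"ay":0,"az":0},{"dx":0,"dy":0,"dz":0,"ax":0,"ay":0,"az":0},{"dx":0,"dy":0,"dz":0,"ax":0,"ay":0,"az":0}], fingers=0.75)

```text
time: 42.4
eef_pos: [0.5959, 0.0502, 0.0795]
eef_rot: [-0.069, -3.14, 0.0]
force: [0.1, -0.2, -0.5]
grip_width: 0.0643
gripper_force: 0.0
```

Request:
move_arm(moves=[{"dx":0,"dy":0,"dz":-0.14,"ax":0,"ay":0,"az":0},{"dx":0,"dy":0,"dz":-0.14,"ax":0,"ay":0,"az":0},{"dx":0,"dy":0,"dz":-0.14,"ax":0,"ay":0,"az":0},{"dx":0,"dy":0,"dz":-0.14,"ax":0,"ay":0,"az":0},{"dx":0,"dy":0,"dz":-0.14,"ax":0,"ay":0,"az":0}])

```text
time: 42.82
eef_pos: [0.5992, 0.0499, 0.2261]
eef_rot: [0.068, 3.13, -0.001]
force: [0.8, -0.7, 0.1]
grip_width: 0.0641
gripper_force: 0.0
```

Request:
move_arm(moves=[{"dx":0.13,"dy":0.15,"dz":0,"ax":0,"ay":0,"az":0},{"dx":0.13,"dy":0.15,"dz":0,"ax":0,"ay":0,"az":0},{"dx":0.13,"dy":0.15,"dz":0,"ax":0,"ay":0,"az":0},{"dx":0.13,"dy":0.15,"dz":0,"ax":0,"ay":0,"az":0},{"dx":0.13,"dy":0.15,"dz":0,"ax":0,"ay":0,"az":0},{"dx":0.13,"dy":0.15,"dz":0,"ax":0,"ay":0,"az":0},{"dx":0.13,"dy":0.15,"dz":0,"ax":0,"ay":0,"az":0}])

```text
time: 43.4
eef_pos: [0.4711, 0.2066, 0.2183]
eef_rot: [-0.064, -3.139, 0.001]
force: [-0.3, -1.0, -0.2]
grip_width: 0.0641
gripper_force: 0.0
```

```bash
python3 - <<'E'
from lip import *; from yaw import strip
for n in C: cv2.imwrite(f'pics/{n}5.png',env.camera(n))
for th in (220,230): print(lip('pics/top5.png',.594,.048,.138,th))
for n in C: print(n,strip(f'pics/{n}5.png',n,.6,-.041,.106))
def up(f): return cv2.resize(cv2.imread(f),None,fx=8,fy=8,interpolation=cv2.INTER_CUBIC)
for nm,(x0,y0,x1,y1),P in (('bot',(252,205,275,224),[.594,.048,.03]),('mid',(252,196,275,215),[.594,.048,.08]),('cap',(254,180,274,197),[.594,.048,.125]),('jar',(218,188,246,201),[.6,-.041,.09])):
    a,b=up('pics/scene0.png'),up('pics/scene5.png'); m=4
    r=cv2.matchTemplate(b[(y0-m)*8:(y1+m)*8,(x0-m)*8:(x1+m)*8],a[y0*8:y1*8,x0*8:x1*8],cv2.TM_CCOEFF_NORMED)
    _,v,_,l=cv2.minMaxLoc(r); d=np.array(l)/8-m; u=proj('scene',[P])[0]; print(nm,d,v,(ray('scene',u+d,P[2])-ray('scene',u,P[2]))[:2].round(4))
for o in ('motor','sleeve'):
    for n in C:
        d=env.search_frame(n,o); print(o,n,[(np.array(e['bbox'])*[512,384,512,384]).round(1).tolist() for e in d[:1]])
im=np.hstack([cv2.imread('pics/top5.png'),cv2.imread('pics/scene5.png')[:, :]]); cv2.imwrite('pics/f5.png',cv2.resize(im[100:300],None,fx=.78,fy=.78) if 0 else cv2.imread('pics/scene5.png'))
E
```

```text
(array([0.5961, 0.0487]), np.float64(0.021), 0.1, np.float64(0.0331), 572)
(array([0.5954, 0.0487]), np.float64(0.0201), 0.103, np.float64(0.0318), 517)
scene (0.059, 0.256, 3032, array([ 0.5862, -0.0446]), np.float64(0.0142), array([0.0229, 0.0323]))
top (0.065, 0.248, 3132, array([ 0.5868, -0.0443]), np.float64(0.0136), array([0.0228, 0.0337]))
bot [ 0.125 -0.5  ] 0.9777147769927979 [-0.0016 -0.0003]
mid [ 0.25 -0.25] 0.9906548261642456 [-0.001   0.0003]
cap [ 0.    -0.125] 0.993964672088623 [-0.0004 -0.0001]
jar [-0.5   -0.375] 0.9914477467536926 [-0.0006 -0.0017]
motor scene [[321.2, 179.1, 20.4, 21.1]]
motor top [[196.2, 247.9, 20.3, 18.9]]
sleeve scene [[213.0, 143.0, 14.5, 23.9]]
sleeve top [[318.8, 242.2, 17.2, 15.0]]
```

View pics/f5.png

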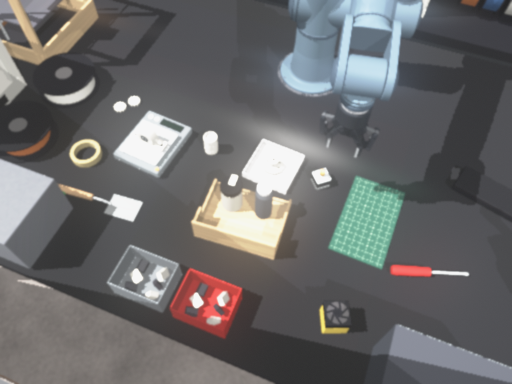

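The picture shows everything in place: the block on the scale (153,140), the gear in the tray (275,163), the jar and bottle upright in the rack (232,190 and 264,195), and the motor and sleeve where they were.

```bash
python3 -c "
from cell import env
print(env.close_job())"
```

```text
the job is handed in; nothing more can be done
None
```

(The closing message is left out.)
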